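# Raise the balance and hang its weights in step

### The arm

A 6-joint arm with a two-finger parallel gripper is mounted at the origin on the work surface. World frame = base frame: x ahead of the robot, y to its left, z up, the work surface at z = 0. Lengths are in m, angles in degrees, forces in N, time in s.
With the tool pointing down it reaches from about 0.375 to 0.9 m from the base axis. Payload 3.1 kg.
Tool frame: the origin (TCP) lies between the finger pads, 19 mm behind the fingertips; this is the grasp point; z points along the fingers, y is the direction in which the jaws open and shut (so a half turn about z gives the same grasp; the last joint's range is limited). The gripper opens to 87 mm and grips with 3 to 60 N. Pads are 19 mm wide; open, the fingers measure 117 mm over their backs; the gripper's body (75 mm by 190 mm) begins 51 mm behind the grasp point.
Start: joints at [53.428, 30.224, 82.088, -0, 67.689, -10.227], TCP at [0.277, 0.56, 0.241] pointing down, gripper open.
Joint ranges: [-176.69, 176.69], [-43.24, 126.21], [12.49, 139.97], [-82, 262], [0, 151.66], [-163.58, 163.58]. Speed limits (degrees/s): [159.86, 159.86, 180, 180, 180, 180].

### API

Orientations are given as a 3x3 rotation matrix whose columns are the frame's x, y, z axes.
In Python, from rig import readout, capture, camera_model, bot, spot_in, regions_of gives the robot as it stands.
- The arm moves only by the tool send_rows, never from a script. Its argument "moves" is a list that holds one entry, the list of rows, each a list of 7 numbers: the turn, a rotation vector about the tool's x, y, z in degrees, then the shift along the tool's x, y, z in cm, then the opening, from -1 (shut) to 1 (fully open). A call has exactly 5 rows; each row shifts and turns the commanded pose from where the row before left it, along the tool's axes as they then stand; what a row does not reach is not made up. A row lasts 1/10 s, in which the tool goes at most 50 mm and 8.59 degrees, less where a joint would pass 70% of its speed; a pose out of reach is approached as far as the arm can. A call with a gripper value outside its range is refused whole. The fingers move at their own pace and stop on an object; the grip force is fixed at half the most. Time passes only in rows, so rows that do not move let the fingers close, or fill a call up. It gives the time, the measured TCP pose, the force and the opening at its end, in the units of the state.
- readout.read_state(): the state, without advancing time (a new reading comes with each control period).
- capture(name): name is "scene" or "top" or "wrist"; returns the picture (480x640x3 uint8, blue, green, red); there is no depth.
- camera_model(name): a dict with "camera_matrix" (3x3 intrinsics, pixels), "k1" (the pictures are not rectified: a ray, as slopes to the right and down, at radius r is drawn at 1 + k1 r^2 times it, then the intrinsics apply), "pose" (4x4, takes a point from camera to world coordinates). Camera axes: x right, y up, looking along -z (the intrinsics and any distortion apply to the point x, -y, -z); pixel columns grow to the right and rows downward; lengths in m; the calibration is good to about 2 mm. A picture is of the moment at which its call begins: read the wrist's pose just before it. camera_model takes no time and is no camera call; for the wrist camera it gives the pose at the moment of the call.
- bot.hand_in(): hands the job in, once; it reports no verdict.
Trained networks look in the newest picture that a camera, given by its name, has taken for a name from the list of things; names that differ only in an ending like _2 or _b are one class to them, and where a whole thing is asked for, a point or a joint stands for the part that bears it (a point fixed in the world has none). Each returns a list of dicts, best first, with "p" (0 to 1); they miss things now and then, are a little off and sometimes report something else, mostly with a low value. They report only what shows in the picture. A call takes as long as a camera call. They do not tell look-alikes from the thing itself.
- spot_in(camera, thing): "location" ([x, y, z] in m, in world coordinates, good to about 4 mm: the middle of the surface that is visible of it).
- regions_of(camera, thing): "mask" (480x640 bool, what is visible of it).
The state is a dict: "time_s": time; "joint_positions": joint angles; "qvel": joint speeds; "tau": joint torques, N m; "position": TCP position; "tcp_rot": TCP orientation; "force": force on the tool from outside, world axes, zero at the start; "moment": the same for the moment, N m; "opening": opening from 0.0 (shut) to 1.0 (fully open).
Only numpy, scipy, OpenCV 4.12 (cv2) and the standard library are available. Lean on these libraries where they do the work, as an engineer would, in place of code of your own. Each camera call takes 0.05 s, during which the arm holds its last target. There are 200 camera calls.

### The job

Get the demonstration balance on the desk ready for a lesson: first crank the grey handwheel clockwise until its white pointer stands on the red mark, which raises the beam. Then hang every hooked weight standing on the desk by its hook from the two side rods of the beam, alternating left and right so that the beam never carries more than one weight more on one side than on the other and never dips much further than one weight tips it. Leave the wheel on the mark, the weights hanging still, and the bowl and pencil case where they are.

Things in the scene. Friction and masses are not known exactly. Their poses are not given: they have to be found in the camera images.
- stand: Fixed balance stand: dark steel base 270 x 150 x 16 mm. Origin: on the desk at the foot of the mast; x points along the base away from the handwheel, y to the left seen from the wheel, z up. Handwheel axis at x = -135 mm, y = 0; mast sleeve (24 mm thick, top at z 61 mm) at x = y = 0.
- wheel (a joint): Handwheel angle (rad), growing clockwise seen from above. 0: white pointer towards the stand's +y; 3.14: pointer on the red mark. Starts at 0.1 to 0.8, range -0.1 to 3.7, stays where left (about 0.3 N m to turn). Geared to the mast: each radian clockwise lifts the beam 22.3 mm; beam 75 mm above the desk at 0, 145 mm at 3.14.
- wheel_grip (a point): Point on the vertical axis of the round ribbed grey handwheel, 66 mm above the desk: a good height for the TCP. The wheel is a drum 56 mm in diameter from 50 to 78 mm above the desk, with clear air beneath its rim down to the pointer (top at 33 mm).
- wheel_pointer (a point): Outer end of the white pointer that turns with the wheel, 55 mm from its axis, 33 mm above the desk.
- dial_mark (a point): The red mark on the black protractor dial (radius 72 mm, top 24 mm above the desk) below the wheel, 63 mm from the wheel's axis.
- beam (a joint): Tilt of the beam about the stand's x axis (rad), 0 = level, positive when the left (+y) side is up. A spring centres it (0.85 N m/rad, well damped): one weight more on a side dips that side by about 0.12 rad (16 mm at the rod), two weights more by about 0.24.
- beam_pivot (a point): Pivot of the brass beam on the mast top, on the bar's axis; axes tilt with the beam: x as the stand's, y along the beam to the left, z up. H shape: a 10 mm round bar along y, 260 mm long, joins two hanging rods 8 mm thick along x, from x = -105 to 105 mm, with 16 mm black ball ends. Weights hang anywhere on the rods.
- beam_left (a point): Middle of the left hanging rod, on its axis (pivot y = +130 mm); axes as beam_pivot.
- beam_right (a point): Middle of the right hanging rod, on its axis (pivot y = -130 mm); axes as beam_pivot.
- bowl: Empty green ceramic bowl, 130 mm wide, 50 mm tall; a bystander. Origin at the centre of its underside.
- case: Translucent pencil case with blue lid, 78 x 204 x 36 mm; a bystander. Origin at the centre of its underside.
- w1: Hooked weight, 80 g, 100 mm tall, standing on the desk; may be absent (None). Origin: centre of its flat underside, z up. Aluminium cylinder 40 mm in diameter, 28 mm tall, with an orange band; over it a steel wire hook, and on the hook's arch an orange grip block 12 mm (x) by 22 mm (y), from z = 66 to 100 mm. All weights are alike.
- w1_hook (a point): Inside top of this weight's hook arch, on its axis, at z = 61.5 mm; when hung, 4 mm above the rod's axis. Hook of 7 mm wire in the weight's y-z plane: stem on the +y side (y = 13 to 15 mm), lip on the -y side at y = -14 mm, its lower end at z = 47 mm. The mouth is open to -y from z = 28 to 47 mm: the rod enters there, along y.
- w2: Hooked weight, 80 g, 100 mm tall, standing on the desk; may be absent (None). Origin: centre of its flat underside, z up. Aluminium cylinder 40 mm in diameter, 28 mm tall, with an orange band; over it a steel wire hook, and on the hook's arch an orange grip block 12 mm (x) by 22 mm (y), from z = 66 to 100 mm. All weights are alike.
- w2_hook (a point): Inside top of this weight's hook arch, on its axis, at z = 61.5 mm; when hung, 4 mm above the rod's axis. Hook of 7 mm wire in the weight's y-z plane: stem on the +y side (y = 13 to 15 mm), lip on the -y side at y = -14 mm, its lower end at z = 47 mm. The mouth is open to -y from z = 28 to 47 mm: the rod enters there, along y.
- w3: Hooked weight, 80 g, 100 mm tall, standing on the desk; may be absent (None). Origin: centre of its flat underside, z up. Aluminium cylinder 40 mm in diameter, 28 mm tall, with an orange band; over it a steel wire hook, and on the hook's arch an orange grip block 12 mm (x) by 22 mm (y), from z = 66 to 100 mm. All weights are alike.
- w3_hook (a point): Inside top of this weight's hook arch, on its axis, at z = 61.5 mm; when hung, 4 mm above the rod's axis. Hook of 7 mm wire in the weight's y-z plane: stem on the +y side (y = 13 to 15 mm), lip on the -y side at y = -14 mm, its lower end at z = 47 mm. The mouth is open to -y from z = 28 to 47 mm: the rod enters there, along y.
- w4: Hooked weight, 80 g, 100 mm tall, standing on the desk; may be absent (None). Origin: centre of its flat underside, z up. Aluminium cylinder 40 mm in diameter, 28 mm tall, with an orange band; over it a steel wire hook, and on the hook's arch an orange grip block 12 mm (x) by 22 mm (y), from z = 66 to 100 mm. All weights are alike.
- w4_hook (a point): Inside top of this weight's hook arch, on its axis, at z = 61.5 mm; when hung, 4 mm above the rod's axis. Hook of 7 mm wire in the weight's y-z plane: stem on the +y side (y = 13 to 15 mm), lip on the -y side at y = -14 mm, its lower end at z = 47 mm. The mouth is open to -y from z = 28 to 47 mm: the rod enters there, along y.
- w5: Hooked weight, 80 g, 100 mm tall, standing on the desk; may be absent (None). Origin: centre of its flat underside, z up. Aluminium cylinder 40 mm in diameter, 28 mm tall, with an orange band; over it a steel wire hook, and on the hook's arch an orange grip block 12 mm (x) by 22 mm (y), from z = 66 to 100 mm. All weights are alike.
- w5_hook (a point): Inside top of this weight's hook arch, on its axis, at z = 61.5 mm; when hung, 4 mm above the rod's axis. Hook of 7 mm wire in the weight's y-z plane: stem on the +y side (y = 13 to 15 mm), lip on the -y side at y = -14 mm, its lower end at z = 47 mm. The mouth is open to -y from z = 28 to 47 mm: the rod enters there, along y.
- w6: Hooked weight, 80 g, 100 mm tall, standing on the desk; may be absent (None). Origin: centre of its flat underside, z up. Aluminium cylinder 40 mm in diameter, 28 mm tall, with an orange band; over it a steel wire hook, and on the hook's arch an orange grip block 12 mm (x) by 22 mm (y), from z = 66 to 100 mm. All weights are alike.
- w6_hook (a point): Inside top of this weight's hook arch, on its axis, at z = 61.5 mm; when hung, 4 mm above the rod's axis. Hook of 7 mm wire in the weight's y-z plane: stem on the +y side (y = 13 to 15 mm), lip on the -y side at y = -14 mm, its lower end at z = 47 mm. The mouth is open to -y from z = 28 to 47 mm: the rod enters there, along y.
Mind the look-alikes: they are no part of the job. Leave any black or brown look-alike of the w3 alone.

How it is judged (in metres and radians):
On the way:
1. the handwheel is cranked until the pointer is on the red mark (within 0.14 rad) and is let go, while every weight still stands on the desk (value of joint wheel between 3.002 and 3.282 rad and contact force between the fingers and wheel below 0.1 N and height (world z) of each of w1, w2, w3, w4, w5, w6 below 0.04 m), for 0.3 s.
At the end, for the whole second after the job is handed in: The wheel is within 0.14 rad of the mark; every weight present hangs by its hook on one of the two rods (inside top of hook within 15 mm of the rod's line, weight upright within 0.35 rad, slower than 0.04 m/s); the beam is within 0.17 rad of level (at most one weight more on one side) (value of joint wheel between 3.002 and 3.282 rad and x of w1_hook in the frame of beam_pivot between -0.102 and 0.102 m and z of w1_hook in the frame of beam_pivot between -0.004 and 0.014 m and angle between each of w1, w2, w3, w4, w5, w6's own z axis and vertical below 0.35 rad and linear speed of each of w1, w2, w3, w4, w5, w6 below 0.04 m/s and (y of w1_hook in the frame of beam_pivot between 0.115 and 0.145 m or y of w1_hook in the frame of beam_pivot between -0.145 and -0.115 m) and x of w2_hook in the frame of beam_pivot between -0.102 and 0.102 m and z of w2_hook in the frame of beam_pivot between -0.004 and 0.014 m and (y of w2_hook in the frame of beam_pivot between 0.115 and 0.145 m or y of w2_hook in the frame of beam_pivot between -0.145 and -0.115 m) and x of w3_hook in the frame of beam_pivot between -0.102 and 0.102 m and z of w3_hook in the frame of beam_pivot between -0.004 and 0.014 m and (y of w3_hook in the frame of beam_pivot between 0.115 and 0.145 m or y of w3_hook in the frame of beam_pivot between -0.145 and -0.115 m) and x of w4_hook in the frame of beam_pivot between -0.102 and 0.102 m and z of w4_hook in the frame of beam_pivot between -0.004 and 0.014 m and (y of w4_hook in the frame of beam_pivot between 0.115 and 0.145 m or y of w4_hook in the frame of beam_pivot between -0.145 and -0.115 m) and x of w5_hook in the frame of beam_pivot between -0.102 and 0.102 m and z of w5_hook in the frame of beam_pivot between -0.004 and 0.014 m and (y of w5_hook in the frame of beam_pivot between 0.115 and 0.145 m or y of w5_hook in the frame of beam_pivot between -0.145 and -0.115 m) and x of w6_hook in the frame of beam_pivot between -0.102 and 0.102 m and z of w6_hook in the frame of beam_pivot between -0.004 and 0.014 m and (y of w6_hook in the frame of beam_pivot between 0.115 and 0.145 m or y of w6_hook in the frame of beam_pivot between -0.145 and -0.115 m) and value of joint beam between -0.17 and 0.17 rad); the robot touches nothing.
It fails at once if the beam dips more than 0.2 rad to either side (two weights more on one side, or pushed down) (value of joint beam above 0.2 rad or value of joint beam below -0.2 rad).
It fails at once if the bowl is moved more than 30 mm (distance of bowl from where it was at the start of the episode above 0.03 m).
It fails at once if the pencil case is moved more than 30 mm (distance of case from where it was at the start of the episode above 0.03 m).
Of w1, w2, w3, w4, w5, w6 only 4 to 6 are there at a start; the rules pass over those that are not, and their reading is None.
At some moment in a run one of w1, w2, w3, w4, w5, w6 may be knocked a few centimetres aside while the robot is not near it.
Once in a run the grip may slacken for a moment while it holds something.
It also fails if it takes over 210 s, if anything falls off the work surface, if the arm or the gripper's body presses on something with over 40 N, if the wrist force passes 120 N, or if a joint passes its speed limit or range.

## Working session

There is one attempt and no reset: what is moved stays moved. The work goes in short steps, Python scripts to look and compute and a tool call to move; the robot and the scene stay as the last step left them, time stands still between calls to the robot, and variables do not carry over. Pictures are saved under pics/ and viewed, about 12 in all and at most 16, crops included, and the job is handed in when it is done.

Besides the shell and the picture viewer there is one more tool, called after ">>>" as name([rows], argument=value, ...), one row to a line, values as JSON. send_rows: Moves the arm, as the interface text tells. Its arguments: {"type":"object","properties":{"moves":{"type":"array","items":{"type":"array","items":{"type":"array","items":{"type":"number"}}}}},"required":["moves"]}

```bash
ls; mkdir -p pics; python3 - <<'E'
from rig import *
import cv2
s=readout.read_state();print(s['time_s'],s['position'],s['tcp_rot'],s['opening'])
for c in('scene','top'):
    im=capture(c);cv2.imwrite(f'pics/{c}0.png',im)
    for t in ('w1','wheel_grip','wheel_pointer','dial_mark','beam_left','beam_right','beam_pivot','bowl','case','w1_hook','stand'):
        r=spot_in(c,t);print(c,t,[([round(float(v),3) for v in d['location']],round(d['p'],2)) for d in r])
E
```

```text
pics
0.0 [0.27695178 0.55951526 0.24026468] [[-8.96104333e-01  4.43841676e-01 -1.26177804e-03]
 [ 4.43843336e-01  8.96102649e-01 -1.77105705e-03]
 [ 3.44613716e-04 -2.14708367e-03 -9.99997636e-01]] 1.00226955911201
scene w1 [([0.42, -0.245, 0.027], 0.91), ([0.436, -0.362, 0.029], 0.88), ([0.353, -0.36, 0.026], 0.88), ([0.372, -0.436, 0.024], 0.82), ([0.396, 0.25, 0.027], 0.74), ([0.55, -0.319, 0.03], 0.73), ([0.56, 0.287, 0.03], 0.69), ([0.456, -0.448, 0.03], 0.67), ([0.463, 0.017, 0.078], 0.25)]
scene wheel_grip [([0.465, 0.018, 0.079], 0.62), ([0.566, 0.022, 0.027], 0.28)]
scene wheel_pointer [([0.467, 0.017, 0.076], 0.96)]
scene dial_mark [([0.564, 0.019, 0.024], 0.96), ([0.548, -0.317, 0.022], 0.17)]
scene beam_left [([0.597, 0.02, 0.081], 0.6)]
scene beam_right [([0.595, 0.021, 0.083], 0.72), ([0.441, -0.362, 0.032], 0.63)]
scene beam_pivot [([0.597, 0.022, 0.085], 0.84), ([0.547, -0.314, 0.028], 0.46), ([0.564, 0.29, 0.027], 0.33)]
scene bowl [([0.586, 0.45, 0.025], 0.89), ([0.594, 0.021, 0.083], 0.53)]
scene case [([0.633, -0.42, 0.034], 0.72), ([0.42, -0.248, 0.029], 0.31)]
s
[... 316 characters left out ...]
 ([0.41, -0.246, 0.03], 0.51), ([0.448, -0.454, 0.028], 0.49)]
top wheel_grip [([0.462, 0.015, 0.08], 0.71), ([0.432, -0.368, 0.028], 0.68)]
top wheel_pointer [([0.461, 0.015, 0.081], 0.83)]
top dial_mark [([0.524, 0.016, 0.026], 0.74), ([0.539, -0.309, 0.028], 0.72), ([0.454, 0.014, 0.078], 0.48)]
top beam_left [([0.591, 0.009, 0.082], 0.76), ([0.555, 0.284, 0.028], 0.54)]
top beam_right [([0.594, 0.004, 0.08], 0.8)]
top beam_pivot [([0.591, 0.007, 0.083], 0.76)]
top bowl []
top case [([0.524, 0.021, 0.024], 0.75), ([0.607, -0.422, 0.035], 0.6)]
top w1_hook [([0.545, -0.31, 0.024], 0.74), ([0.456, 0.015, 0.077], 0.29)]
top stand [([0.528, 0.02, 0.028], 0.73), ([0.413, -0.246, 0.029], 0.64)]
```

View pics/scene0.png

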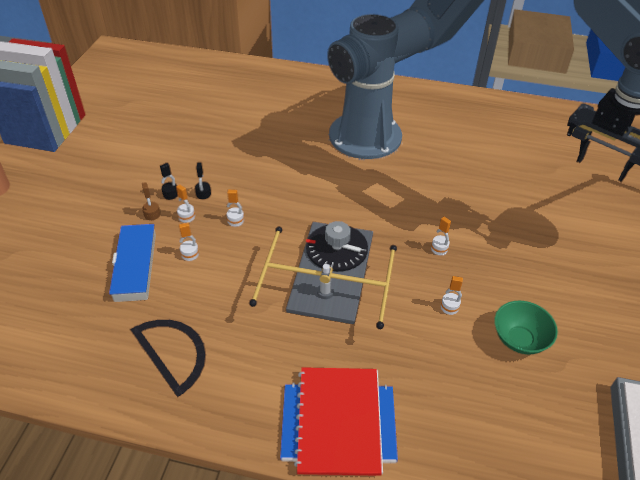

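View pics/top0.png

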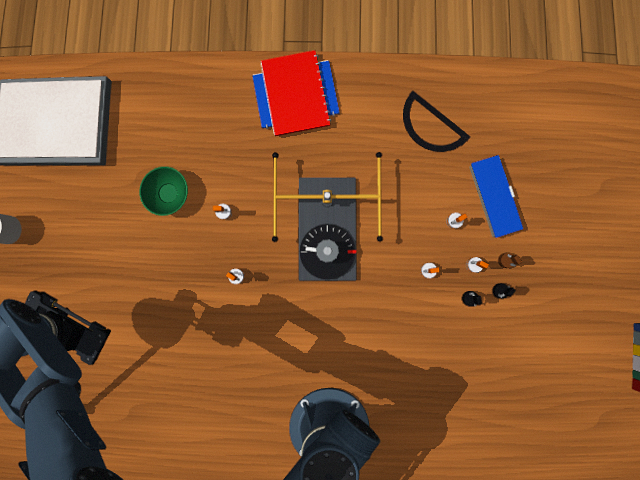

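Both views show 5 true weights with orange bands, at scene pixels (186,210), (235,210), (188,245), (441,240) and (452,297). The look-alikes, which I leave alone, are two black ones at (168,185) and (202,183) and a brown one at (150,207). The wheel is at top pixel (327,251), its white pointer at (303,249) and the red mark at (350,252). The rod ends are near (275,155), (275,239), (379,155) and (379,239).

```bash
cat > h.py <<'E'
import numpy as np, cv2
from rig import *
def ray(px,cm):
    K=np.array(cm['camera_matrix']);x,y=(px[0]-K[0,2])/K[0,0],(px[1]-K[1,2])/K[1,1]
    u,v=x,y
    for _ in range(20):
        f=1+cm['k1']*(u*u+v*v);u,v=x/f,y/f
    T=np.array(cm['pose']);return T[:3,3],T[:3,:3]@np.array([u,-v,-1])
def at(px,z,cm):
    o,d=ray(px,cm);return np.round((o+d*(z-o[2])/d[2])[:2],4)
def proj(P,cm):
    T=np.array(cm['pose']);p=T[:3,:3].T@(np.array(P,float)-T[:3,3]);u,v=p[0]/-p[2],-p[1]/-p[2]
    f=1+cm['k1']*(u*u+v*v);K=np.array(cm['camera_matrix']);return np.round([K[0,0]*u*f+K[0,2],K[1,1]*v*f+K[1,2]],1)
def st():
    s=readout.read_state();R=np.array(s['tcp_rot'])
    print('t',round(s['time_s'],2),'p',np.round(s['position'],4),'yaw',round(np.degrees(np.arctan2(R[1,0],R[0,0])),2),'tz',np.round(R[:,2],3),'F',np.round(s['force'],1),'op',round(s['opening'],3),'j',np.round(s['joint_positions'],1));return s
def go(x,y,z):
    s=st();R=np.array(s['tcp_rot']);print('tool shift cm',np.round(R.T@(np.array([x,y,z])-s['position'])*100,2))
E
python3 - <<'E'
from h import *
cm=camera_model('top');im=cv2.imread('pics/top0.png')
for n,p,z in(('wheel',(327.5,251),.078),('ptr',(303,249),.033),('mark',(350,252),.024),('LB',(275.5,155),.078),('LN',(275,239),.078),('RB',(379,155),.078),('RN',(379.5,239),.078)):
    print(n,at(p,z,cm))
s=camera_model('scene')
for n,p,z in(('wheel',(338,228),.078),('LB',(380,324),.078),('LN',(393,247.5),.078),('RB',(253,302),.078),('RN',(278.5,229.5),.078)):print(n,at(p,z,s))
c=cv2.resize(im[190:300,200:540],None,fx=2.35,fy=2.35,interpolation=cv2.INTER_CUBIC)
cs=cv2.resize(cv2.imread('pics/scene0.png')[155:320,140:470],None,fx=2.42,fy=2.42,interpolation=cv2.INTER_CUBIC)[:, :799]
a=np.zeros((600,800,3),np.uint8);a[:min(258,c.shape[0]),:c.shape[1]]=c[:258,:800];h=min(340,cs.shape[0]);a[260:260+h,:cs.shape[1]]=cs[:h]
cv2.imwrite('pics/crop1.png',a)
go(.463,.016,.14)
E
```

```text
wheel [0.4569 0.0163]
ptr [0.4625 0.0794]
mark [ 0.4575 -0.0413]
LB [0.6956 0.1517]
LN [0.4841 0.1472]
RB [ 0.7002 -0.1081]
RN [ 0.4892 -0.1119]
wheel [0.454  0.0141]
LB [0.6929 0.1492]
LN [0.4838 0.1443]
RB [ 0.6993 -0.1104]
RN [ 0.4904 -0.1154]
t 1.2 p [0.2773 0.5601 0.2412] yaw 153.66 tz [-0. -0. -1.] F [-0.8 -0.2 -0.3] op 0.998 j [ 53.4  30.2  82.1  -0.   67.7 -10.2]
tool shift cm [-40.78 -40.52  10.13]
```

View pics/crop1.png

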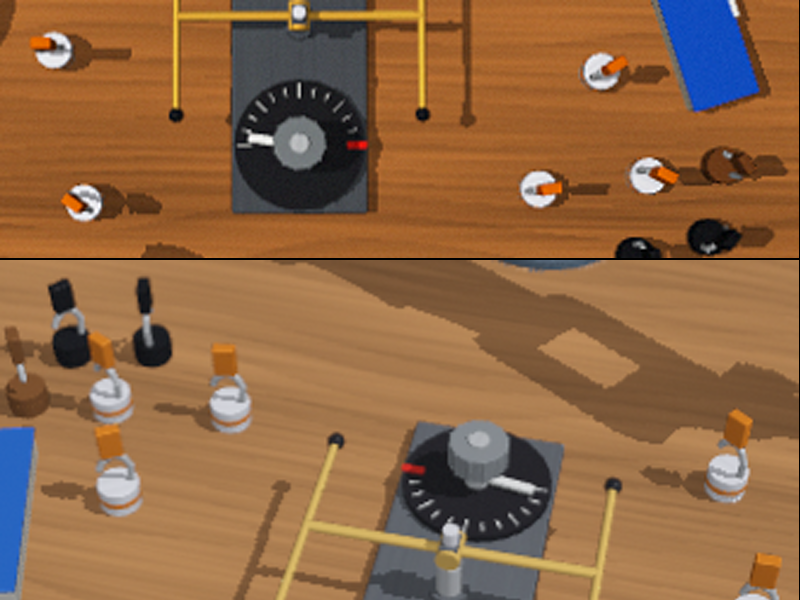

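>>> send_rows([
  [[0, 0, -8.5, 0, 0, 0, 1], [0, 0, -8.5, 0, 0, 0, 1], [0, 0, -8.5, 0, 0, 0, 1], [0, 0, -0.84, 0, 0, 0, 1], [0, 0, 0, -1.0, -4.0, 0, 1]],
])

```text
time_s: 1.7
position: [0.2874, 0.5235, 0.2414]
tcp_rot: [[-1.0, -0.001, 0.002], [-0.001, 1.0, 0.005], [-0.002, 0.005, -1.0]]
force: [1.6, -0.8, 1.0]
opening: 0.998
```

>>> send_rows([
  [[0, 0, 0, -1.5, -4.5, 0, 1], [0, 0, 0, -1.5, -4.5, 0, 1], [0, 0, 0, -1.5, -4.5, 0, 1], [0, 0, 0, -1.5, -4.5, 0, 1], [0, 0, 0, -1.5, -4.5, 0, 1]],
])

```text
time_s: 2.2
position: [0.3627, 0.2935, 0.2415]
tcp_rot: [[-1.0, 0.003, 0.001], [0.003, 1.0, 0.0], [-0.001, 0.0, -1.0]]
force: [0.3, -0.8, -0.0]
opening: 0.998
```

>>> send_rows([
  [[0, 0, 0, -1.5, -4.5, 0, 1], [0, 0, 0, -1.5, -4.5, 0, 1], [0, 0, 0, -1.5, -4.5, 0, 1], [0, 0, 0, -1.5, -4.5, 0, 1], [0, 0, 0, -1.5, -4.5, 0, 1]],
])

```text
time_s: 2.7
position: [0.4378, 0.0682, 0.2416]
tcp_rot: [[-1.0, 0.003, 0.001], [0.003, 1.0, 0.0], [-0.001, 0.0, -1.0]]
force: [0.2, 0.8, -0.2]
opening: 1.001
```

>>> send_rows([
  [[0, 0, 0, -1.5, -4.4, 2, 1], [0, 0, 0, -0.5, -1.0, 3, 1], [0, 0, 0, 0, 0, 3, 1], [0, 0, 0, 0, 0, 0, 1], [0, 0, 0, 0, 0, 0, 1]],
])

```text
time_s: 3.2
position: [0.4569, 0.0167, 0.1616]
tcp_rot: [[-1.0, 0.002, -0.001], [0.002, 1.0, 0.0], [0.001, 0.0, -1.0]]
force: [0.1, -0.3, 0.8]
opening: 0.999
```

>>> send_rows([
  [[0, 0, 0, 0, 0, 4, 1], [0, 0, 0, 0, 0, 4, 1], [0, 0, 0, 0, 0, 1.5, 1], [0, 0, 0, 0, 0, 0, 1], [0, 0, 0, 0, 0, 0, -1]],
])

```text
time_s: 3.7
position: [0.4583, 0.0168, 0.0678]
tcp_rot: [[-1.0, -0.0, 0.003], [-0.0, 1.0, -0.001], [-0.003, -0.001, -1.0]]
force: [-0.2, 0.2, 0.4]
opening: 0.962
```

>>> send_rows([
  [[0, 0, 0, 0, 0, 0, -1], [0, 0, 0, 0, 0, 0, -1], [0, 0, 0, 0, 0, 0, -1], [0, 0, 0, 0, 0, 0, -1], [0, 0, 0, 0, 0, 0, -1]],
])

```text
time_s: 4.2
position: [0.4576, 0.0144, 0.0673]
tcp_rot: [[-1.0, -0.003, 0.001], [-0.003, 1.0, -0.003], [-0.001, -0.003, -1.0]]
force: [-2.9, -11.9, 5.5]
opening: 0.633
```

```bash
python3 - <<'E'
from h import *
st();im=capture('top');cv2.imwrite('pics/top1.png',im)
cm=camera_model('top');print('expected px', [ (a,proj([.457+.055*np.sin(a-.02),.0158+.055*np.cos(a-.02),.033],cm)) for a in (.1,.2,.3)],proj([.457,.0158,.033],cm))
hsv=cv2.cvtColor(im,cv2.COLOR_BGR2HSV);m=(hsv[...,1]<60)&(hsv[...,2]>170);m[:235]=0;m[265:]=0;m[:,:295]=0;m[:,322:]=0
ys,xs=np.nonzero(m);print(xs.min(),xs.max(),[(x,round(ys[xs==x].mean(),1)) for x in sorted(set(xs))])
E
```

```text
t 4.2 p [0.4576 0.0144 0.0673] yaw -179.85 tz [ 0.001 -0.003 -1.   ] F [ -2.9 -11.9   5.5] op 0.633 j [ -12.1   36.   113.8   -0.4   30.1 -102. ]
expected px [(0.1, array([306.4, 249.5])), (0.2, array([306.7, 247.4])), (0.3, array([307.3, 245.3]))] [327.8 251.6]Traceback (most recent call last):
  File "<stdin>", line 5, in <module>
    return umr_minimum(a, axis, None, out, keepdims, initial, where)
ValueError: zero-size array to reduction operation minimum which has no identity
```

>>> send_rows([
  [[0, 0, 0, 0, -0.2, 0, -1], [0, 0, 8.5, 0, 0, 0, -1], [0, 0, 8.5, 0, 0, 0, -1], [0, 0, 8.5, 0, 0, 0, -1], [0, 0, 8.5, 0, 0, 0, -1]],
])

```text
time_s: 4.75
position: [0.4577, 0.0144, 0.0673]
tcp_rot: [[-0.827, 0.562, 0.002], [0.562, 0.827, -0.001], [-0.002, 0.0, -1.0]]
force: [0.4, 0.7, 5.5]
opening: 0.638
```

>>> send_rows([
  [[0, 0, 8.5, 0, 0, 0, -1], [0, 0, 8.5, 0, 0, 0, -1], [0, 0, 8.5, 0, 0, 0, -1], [0, 0, 8.5, 0, 0, 0, -1], [0, 0, 0, 0, 0, 0, -1]],
])

```text
time_s: 5.25
position: [0.4578, 0.0145, 0.0673]
tcp_rot: [[-0.372, 0.928, 0.002], [0.928, 0.372, -0.0], [-0.001, 0.001, -1.0]]
force: [0.6, -0.4, 5.6]
opening: 0.637
```

```bash
python3 - <<'E'
from h import *
st();im=capture('scene');im2=capture('top')
a=np.zeros((560,800,3),np.uint8);a[:,:400]=cv2.resize(im[180:320,270:370],(400,560));a[:,400:]=cv2.resize(im2[180:320,270:370],(400,560));cv2.imwrite('pics/b.png',a)
E
```

```text
t 5.25 p [0.4578 0.0145 0.0673] yaw 111.85 tz [ 0.002 -0.    -1.   ] F [ 0.6 -0.4  5.6] op 0.637 j [-12.2  36.  113.8   0.   30.1 -34.1]
```

View pics/b.png

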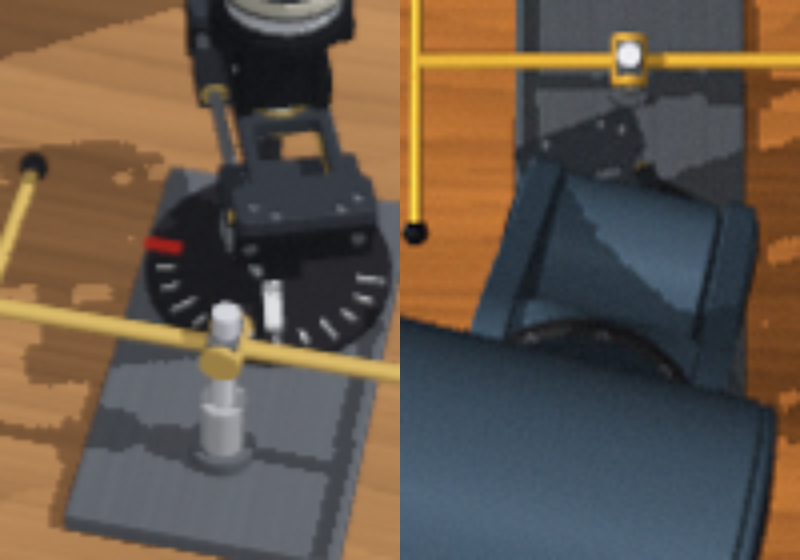

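The left crop shows the pointer turning with the gripper, its tip at full-frame pixel (338,260). The grip holds.

>>> send_rows([
  [[0, 0, 8.5, 0, 0, 0, -1], [0, 0, 8.5, 0, 0, 0, -1], [0, 0, 8.5, 0, 0, 0, -1], [0, 0, 8.5, 0, 0, 0, -1], [0, 0, 8.5, 0, 0, 0, -1]],
])

```text
time_s: 5.85
position: [0.4581, 0.0146, 0.0673]
tcp_rot: [[0.354, 0.935, 0.002], [0.935, -0.354, -0.0], [0.0, 0.002, -1.0]]
force: [2.0, 0.8, 5.5]
opening: 0.633
```

>>> send_rows([
  [[0, 0, 8.5, 0, 0, 0, -1], [0, 0, 8.5, 0, 0, 0, -1], [0, 0, 8.5, 0, 0, 0, -1], [0, 0, 8.5, 0, 0, 0, -1], [0, 0, 0, 0, 0, 0, -1]],
])

```text
time_s: 6.35
position: [0.4583, 0.0144, 0.0673]
tcp_rot: [[0.816, 0.578, 0.003], [0.578, -0.816, -0.0], [0.002, 0.002, -1.0]]
force: [1.1, -1.5, 5.0]
opening: 0.637
```

```bash
python3 - <<'E'
from h import *
s=camera_model('scene')
p=at((338.2,260.5),.033,s)-[.4577,.0145];print(p,np.hypot(*p),'angle cw from +y',np.arctan2(p[0],p[1])+.019)
st();im=capture('scene')
cv2.imwrite('pics/c.png',np.hstack([cv2.resize(im[190:290,250:380],(780,600))]))
for a in (2.8,3.0,3.14): print(a,proj([.4577+.055*np.sin(a-.02),.0145+.055*np.cos(a-.02),.033],s))
E
```

```text
[0.0529 0.0135] 0.05459542105341808 angle cw from +y 1.3399309855510877
t 6.35 p [0.4583 0.0144 0.0673] yaw 35.29 tz [ 0.003 -0.    -1.   ] F [ 1.1 -1.5  5. ] op 0.637 j [-12.2  36.  113.8   0.   30.1  42.4]
2.8 [313.6 244.8]
3.0 [313.5 241.3]
3.14 [314.  238.9]
```

View pics/c.png

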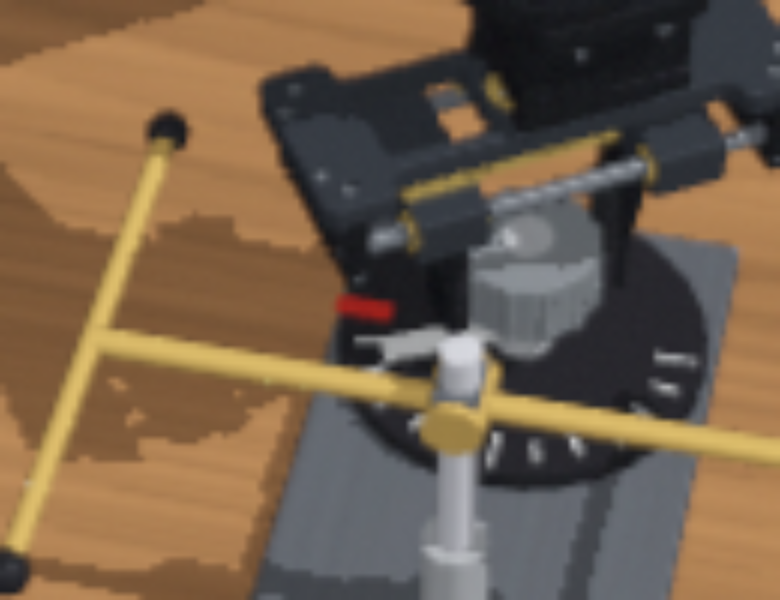

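The pointer tip is at pixel (314,248), about 2.66 rad, and the red mark is at (311,241). It needs about 27° more.

>>> send_rows([
  [[0, 0, 8.5, 0, 0, 0, -1], [0, 0, 8.5, 0, 0, 0, -1], [0, 0, 8.5, 0, 0, 0, -1], [0, 0, 2, 0, 0, 0, -1], [0, 0, 0, 0, 0, 0, -1]],
])

```text
time_s: 6.9
position: [0.4583, 0.0143, 0.0673]
tcp_rot: [[0.99, 0.138, 0.003], [0.138, -0.99, -0.0], [0.003, 0.001, -1.0]]
force: [1.2, -1.9, 5.9]
opening: 0.635
```

>>> send_rows([
  [[0, 0, 0, 0, 0, 0, -1], [0, 0, 0, 0, 0, 0, 1], [0, 0, 0, 0, 0, 0, 1], [0, 0, 0, 0, 0, 0, 1], [0, 0, 0, 0, 0, 0, 1]],
])

```text
time_s: 7.4
position: [0.4568, 0.0147, 0.0663]
tcp_rot: [[0.99, 0.139, -0.001], [0.139, -0.99, 0.0], [-0.001, -0.0, -1.0]]
force: [0.3, 0.1, -0.3]
opening: 0.915
```

>>> send_rows([
  [[0, 0, 0, 0, 0, 0, 1], [0, 0, 0, 0, 0, -4, 1], [0, 0, 0, 0, 0, -4, 1], [0, 0, 0, 0, 0, -4, 1], [0, 0, 0, 0, 0, -4, 1]],
])

```text
time_s: 7.9
position: [0.4565, 0.0148, 0.2278]
tcp_rot: [[0.99, 0.139, -0.001], [0.139, -0.99, 0.0], [-0.001, -0.0, -1.0]]
force: [0.0, 0.1, -0.3]
opening: 1.004
```

```bash
python3 - <<'E'
from h import *
st();im=capture('scene')
cv2.imwrite('pics/d.png',cv2.resize(im[205:275,280:380],(800,560),interpolation=cv2.INTER_CUBIC))
cm=camera_model('wrist');w=capture('wrist');cv2.imwrite('pics/w0.png',w)
print(proj([.4577,.0145,.078],cm),proj([.4577,-.04,.033],cm))
E
```

```text
t 7.9 p [0.4565 0.0148 0.2278] yaw 8.0 tz [-0.001  0.    -1.   ] F [ 0.   0.1 -0.3] op 1.004 j [-12.2  18.5 106.3   0.   55.3  69.8]
[312.5 233.3] [372.8 230.2]
```

View pics/d.png

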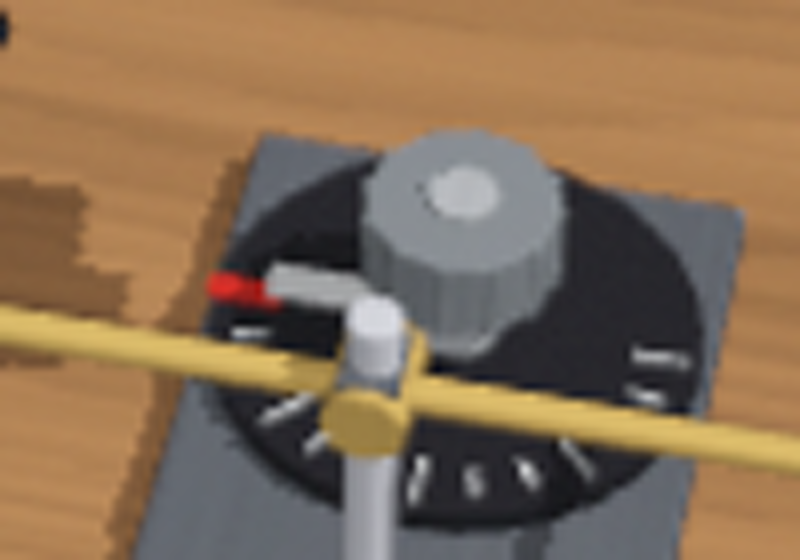

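The pointer tip at full-frame (313.8,239.6) lies on the red mark, which gives about 3.10 rad. The wheel is released and the beam is up. Next I look at the weights with the wrist camera.

>>> send_rows([
  [[0, 0, -8.2, 0, 0, 0, 0], [0, 0, -8.2, 0, 0, 0, 0], [0, 0, -8.2, 0, 0, 0, 0], [0, 0, -8.2, 0, 0, 0, 0], [0, 0, -8.2, 0, 0, 0, 0]],
])

```text
time_s: 8.5
position: [0.4562, 0.0148, 0.2254]
tcp_rot: [[0.652, 0.759, -0.002], [0.759, -0.652, 0.0], [-0.001, -0.002, -1.0]]
force: [0.3, -0.1, 0.2]
opening: 0.629
```

>>> send_rows([
  [[0, 0, -8.2, 0, 0, 0, 0], [0, 0, -8.2, 0, 0, 0, 0], [0, 0, -8.2, 0, 0, 0, 0], [0, 0, -8.2, 0, 0, 0, 0], [0, 0, -8.2, 0, 0, 0, 0]],
])

```text
time_s: 9.0
position: [0.4562, 0.0148, 0.2253]
tcp_rot: [[-0.006, 1.0, -0.002], [1.0, 0.006, 0.001], [0.001, -0.002, -1.0]]
force: [0.3, -0.4, -0.3]
opening: 0.501
```

>>> send_rows([
  [[0, 0, 0, 0, 0, -4, 0], [0, 0, 0, -4, 0, -4, 0], [0, 0, 0, -4.5, 0, 0, 0], [0, 0, 0, -4.5, 0, 0, 0], [0, 0, 0, -4.5, 0, 0, 0]],
])

```text
time_s: 9.5
position: [0.4564, -0.1569, 0.3011]
tcp_rot: [[-0.001, 1.0, -0.001], [1.0, 0.001, 0.001], [0.001, -0.001, -1.0]]
force: [1.2, -0.0, -0.5]
opening: 0.502
```

>>> send_rows([
  [[0, 0, 0, -4.5, 0, 0, 0], [0, 0, 0, -4.5, 0, 0, 0], [0, 0, 0, -2.5, 0, 0, 0], [0, 0, 0, 0, 0, 0, 0], [0, 0, 0, 0, 0, 0, 0]],
])

```text
time_s: 10.0
position: [0.4563, -0.2704, 0.3004]
tcp_rot: [[0.001, 1.0, -0.002], [1.0, -0.001, 0.003], [0.003, -0.002, -1.0]]
force: [-0.4, -0.2, -0.2]
opening: 0.503
```

```bash
python3 - <<'E'
from h import *
st();cm=camera_model('wrist');w=capture('wrist');cv2.imwrite('pics/w1.png',w);np.save('cm1',np.array(cm['pose']))
print(cm)
for P in([.436,-.362,.05],[.42,-.245,.05],[.55,-.315,.05]):print(proj(P,cm))
w=cv2.line(w,(0,0),(0,0),0)
E
```

```text
t 10.0 p [ 0.4563 -0.2704  0.3004] yaw 89.92 tz [-0.002  0.003 -1.   ] F [-0.4 -0.2 -0.2] op 0.503 j [-42.7  19.   91.3   0.   69.9 -42.7]
{'camera_matrix': array([[396.64455582,   0.        , 313.09471781],
       [  0.        , 396.64455582, 237.78424954],
       [  0.        ,   0.        ,   1.        ]]), 'k1': -0.046112802460611176, 'pose': array([[ 0.99999748,  0.00144957,  0.00171275,  0.45760923],
       [-0.00182426,  0.96966232,  0.24444151, -0.20261359],
       [-0.00130645, -0.24444402,  0.96966253,  0.44456111],
       [ 0.        ,  0.        ,  0.        ,  1.        ]])}
[293.5 292.4]
[275.8 182.1]
[403.  249.7]
```

View pics/w1.png

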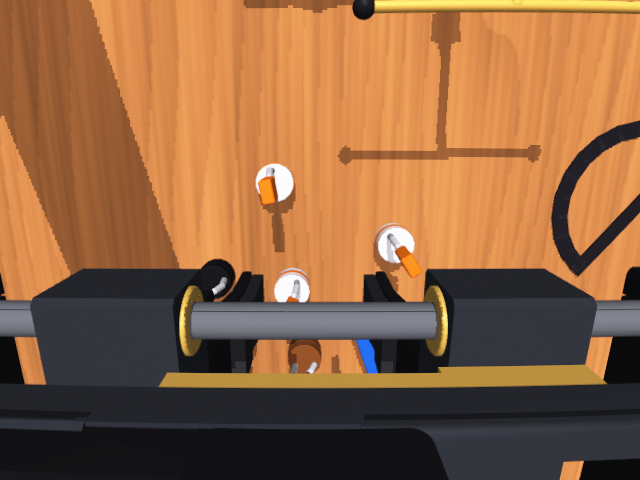

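```bash
python3 - <<'E'
from h import *
w=cv2.imread('pics/w1.png')
f=lambda x,y:cv2.resize(w[y:y+60,x:x+60],(400,400),interpolation=cv2.INTER_CUBIC)
cv2.imwrite('pics/e.png',np.hstack([f(245,155),f(365,220)]))
E
```

```text
(no output)
```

View pics/e.png

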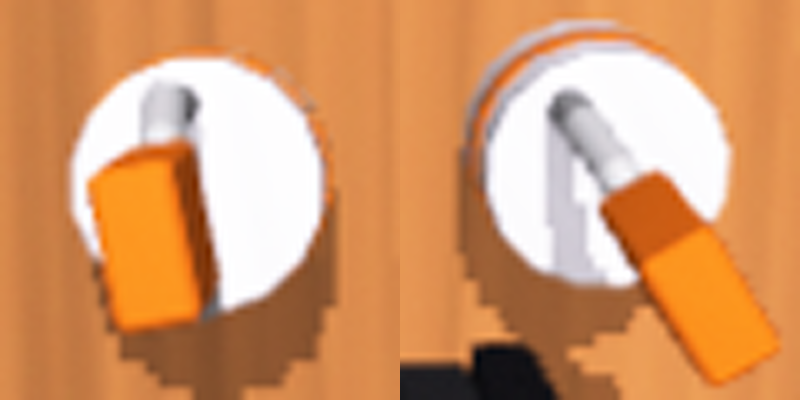

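```bash
cat >> h.py <<'E'
def w2px(P0,yaw,loc,cm):
    c,s=np.cos(yaw),np.sin(yaw);return proj([P0[0]+c*loc[0]-s*loc[1],P0[1]+s*loc[0]+c*loc[1],loc[2]],cm)
E
python3 - <<'E'
from h import *
cm=camera_model('wrist');cm['pose']=np.load('cm1.npy')
for n,ox,oy,disc,top,a,b in(('A',245,155,(200,185),(147,240),(137,172),(163,325)),('C',365,220,(207,165),(312,305),(277,245),(347,365))):
    g=lambda p:(p[0]/6.667+ox-.5+.075,p[1]/6.667+oy-.5+.075)
    D=at(g(disc),.028,cm);T=at(g(top),.1,cm);ax=at(g(b),.1,cm)-at(g(a),.1,cm)
    y0=np.arctan2(ax[1],ax[0])-np.pi/2
    print(n,'disc',D,'top',T,'axis len',np.hypot(*ax),'yaw',np.degrees(y0))
    for y in(y0,y0+np.pi):
        print(round(np.degrees(y)),[ ((w2px(T,y,l,cm)-[ox,oy])*6.667).round() for l in((0,14,.0),)]and[((w2px(T,y,l,cm)-[ox,oy])*6.667).round() for l in((0,.014,.028),(0,-.014,.047),(0,.014,.055),(0,-.011,.1),(0,.011,.1))])
E
```

```text
A disc [ 0.4166 -0.2476] top [ 0.4166 -0.247 ] axis len 0.020294087809014698 yaw -172.06953370036845
-172 [array([211., 266.]), array([169.,  99.]), array([195., 291.]), array([130., 153.]), array([158., 319.])]
8 [array([183.,  89.]), array([200., 283.]), array([164., 103.]), array([158., 319.]), array([130., 153.])]
C disc [ 0.5468 -0.3151] top [ 0.5468 -0.3156] axis len 0.020341583025910256 yaw -148.2633287434062
-148 [array([245., 235.]), array([185., 123.]), array([283., 285.]), array([271., 237.]), array([347., 367.])]
32 [array([163.,  95.]), array([271., 269.]), array([195., 136.]), array([347., 367.]), array([271., 237.])]
```

Weight A, the left crop, stands at (0.4166,-0.247) with yaw about 8°. Weight C, the right crop, stands at (0.547,-0.315) with yaw about 32°. Both have the stem on the far side and the mouth toward -y, and the disc and block positions agree to under 1 mm. I grasp A first.

>>> send_rows([
  [[0, 0, 0, 2.3, -4.0, 0, 0], [0, 0, -8.1, 0, 0, 0, 0], [0, 0, 0, 0, 0, 4.5, 0], [0, 0, 0, 0, 0, 4.5, 0], [0, 0, 0, 0, 0, 4, 0]],
])

```text
time_s: 10.55
position: [0.4168, -0.2456, 0.1708]
tcp_rot: [[-0.143, 0.99, 0.0], [0.99, 0.143, 0.0], [0.0, 0.0, -1.0]]
force: [0.1, 0.2, -0.6]
opening: 0.498
```

>>> send_rows([
  [[0, 0, 0, 0, 0, 0, 0], [0, 0, 0, 0, 0, 0, 0], [0, 0, 0, 0, 0, 0, 0], [0, 0, 0, 0, 0, 0, 0], [0, 0, 0, 0, 0, 0, 0]],
])

```text
time_s: 11.05
position: [0.4179, -0.2484, 0.1735]
tcp_rot: [[-0.141, 0.99, 0.003], [0.99, 0.141, -0.003], [-0.003, 0.002, -1.0]]
force: [-0.1, -0.4, -0.6]
opening: 0.5
```

```bash
python3 - <<'E'
from h import *
go(.4166,-.247,.086)
E
```

```text
t 11.05 p [ 0.4179 -0.2484  0.1735] yaw 98.11 tz [ 0.003 -0.003 -1.   ] F [-0.1 -0.4 -0.6] op 0.5 j [-43.9  25.5 105.8   0.   48.4 -52. ]
tool shift cm [ 0.18 -0.13  8.75]
```

>>> send_rows([
  [[0, 0, 0, 0.1, -0.1, 4, 0], [0, 0, 0, 0, 0, 4, 0], [0, 0, 0, 0, 0, 0.7, 0], [0, 0, 0, 0, 0, 0, 0], [0, 0, 0, 0, 0, 0, -1]],
])

```text
time_s: 11.55
position: [0.4167, -0.2477, 0.0862]
tcp_rot: [[-0.141, 0.99, 0.002], [0.99, 0.141, -0.002], [-0.002, 0.002, -1.0]]
force: [-0.0, -0.2, 1.3]
opening: 0.463
```

>>> send_rows([
  [[0, 0, 0, 0, 0, 0, -1], [0, 0, 0, 0, 0, 0, -1], [0, 0, 0, 0, 0, 0, -1], [0, 0, 0, 0, 0, 0, -1], [0, 0, 0, 0, 0, 0, -1]],
])

```text
time_s: 12.05
position: [0.416, -0.247, 0.0852]
tcp_rot: [[-0.141, 0.99, 0.0], [0.99, 0.141, -0.0], [-0.0, 0.0, -1.0]]
force: [-0.9, 0.4, 3.8]
opening: 0.138
```

```bash
python3 - <<'E'
from h import *
st()
E
```

```text
t 12.05 p [ 0.416  -0.247   0.0852] yaw 98.1 tz [ 0. -0. -1.] F [-0.9  0.4  3.8] op 0.138 j [-44.   34.8 109.6  -0.   35.5 -52.1]
```

>>> send_rows([
  [[0, 0, 0, 0, 0, -3.7, -1], [0, 0, 0, 0, 0, -3.7, -1], [0, 0, 0, 0, 0, -3.7, -1], [0, 0, 0, 0, 0, -3.7, -1], [0, 0, 0, 0, 0, -3.7, -1]],
])

```text
time_s: 12.55
position: [0.4155, -0.2464, 0.2711]
tcp_rot: [[-0.141, 0.99, -0.001], [0.99, 0.141, 0.001], [0.001, -0.001, -1.0]]
force: [0.3, 0.2, -0.6]
opening: 0.134
```

>>> send_rows([
  [[0, 0, 7, 0, 0, 0, -1], [0, 0, 0, 3.6, 2.2, 0, -1], [0, 0, 0, 3.6, 2.2, 0, -1], [0, 0, 0, 3.6, 2.2, 0, -1], [0, 0, 0, 3.6, 2.2, 0, -1]],
])

```text
time_s: 13.05
position: [0.5014, -0.0998, 0.2696]
tcp_rot: [[-0.018, 1.0, -0.001], [1.0, 0.018, 0.0], [0.0, -0.001, -1.0]]
force: [0.7, -0.5, -0.3]
opening: 0.135
```

>>> send_rows([
  [[0, 0, 0, 3.6, 2.2, 0, -1], [0, 0, 0, 0, 0, 0, -1], [0, 0, 0, 0, 0, 0, -1], [0, 0, 0, 0, 0, 0, -1], [0, 0, 0, 0, 0, 0, -1]],
])

```text
time_s: 13.55
position: [0.5218, -0.0659, 0.2697]
tcp_rot: [[-0.017, 1.0, -0.001], [1.0, 0.017, -0.0], [-0.0, -0.001, -1.0]]
force: [-0.4, 0.1, -0.8]
opening: 0.135
```

```bash
python3 - <<'E'
from h import *
go(.525,-.070,.1945)
im=capture('scene');cv2.imwrite('pics/s2.png',im);w=capture('wrist');cv2.imwrite('pics/w2.png',w)
a=np.hstack([cv2.resize(im[150:330,210:410],(400,360)),cv2.resize(w,(400,300))[:,:] if 0 else cv2.copyMakeBorder(cv2.resize(w,(400,300)),0,60,0,0,0)]);cv2.imwrite('pics/f.png',a)
cs=camera_model('scene');cw=camera_model('wrist')
for xb in(-.105,.105): print(proj([.595+xb,-.113+.019*xb,.144],cs),proj([.595+xb,-.113+.019*xb,.144],cw))
E
```

```text
t 13.55 p [ 0.5218 -0.0659  0.2697] yaw 90.99 tz [-0.001 -0.    -1.   ] F [-0.4  0.1 -0.8] op 0.135 j [-19.4  20.6  94.3  -0.   65.2 -20.4]
tool shift cm [-0.42  0.31  7.52]
[277.6 208.3] [266.8 301. ]
[250.3 281.6] [549.4 299.3]
```

View pics/f.png

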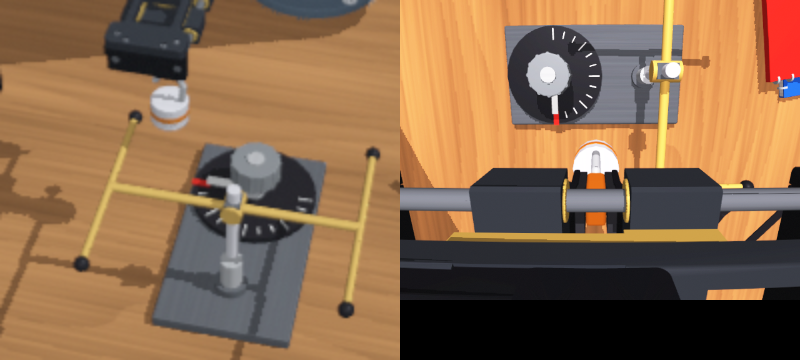

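In the left crop the near and far balls of the right rod match my stand model within 1 px. In the right crop the pointer stands on red. The mouth faces -y, so A goes in from inside the right rod.

>>> send_rows([
  [[0, 0, 0, -0.4, 0.3, 2, -1], [0, 0, 0, 0, 0, 3, -1], [0, 0, 0, 0, 0, 2.75, -1], [0, 0, 0, 0, 0, 0, -1], [0, 0, 0, 0, 0, 0, -1]],
])

```text
time_s: 14.15
position: [0.5255, -0.0694, 0.1925]
tcp_rot: [[-0.018, 1.0, -0.001], [1.0, 0.018, 0.0], [0.0, -0.001, -1.0]]
force: [0.5, 0.4, -0.6]
opening: 0.135
```

>>> send_rows([
  [[0, 0, 0, 0, 0, 0, -1], [0, 0, 0, -1.1, 0, 0, -1], [0, 0, 0, -1.1, 0, 0, -1], [0, 0, 0, -1.1, 0, 0, -1], [0, 0, 0, -1.1, 0, 0, -1]],
])

```text
time_s: 14.65
position: [0.5266, -0.1142, 0.1928]
tcp_rot: [[-0.019, 1.0, 0.001], [1.0, 0.019, -0.001], [-0.001, 0.001, -1.0]]
force: [-0.8, 0.0, -0.8]
opening: 0.134
```

>>> send_rows([
  [[0, 0, 0, 0, 0, 0, -1], [0, 0, 0, 0, 0, 0, -1], [0, 0, 0, 0, 0, 0, -1], [0, 0, 0, 0, 0, 0, -1], [0, 0, 0, 0, 0, 0, -1]],
])

```text
time_s: 15.15
position: [0.5263, -0.1123, 0.1923]
tcp_rot: [[-0.02, 1.0, -0.0], [1.0, 0.02, 0.0], [0.0, -0.0, -1.0]]
force: [-0.4, -0.0, -0.9]
opening: 0.134
```

```bash
python3 - <<'E'
from h import *
go(.525,-.1143,.192)
im=capture('scene');cv2.imwrite('pics/s3.png',im);cv2.imwrite('pics/g.png',cv2.resize(im[170:290,230:390],(800,600)))
E
```

```text
t 15.15 p [ 0.5263 -0.1123  0.1923] yaw 91.13 tz [-0.  0. -1.] F [-0.4 -0.  -0.9] op 0.134 j [-24.   27.4  97.5   0.   55.2 -25.1]
tool shift cm [-0.2  -0.14  0.03]
```

View pics/g.png

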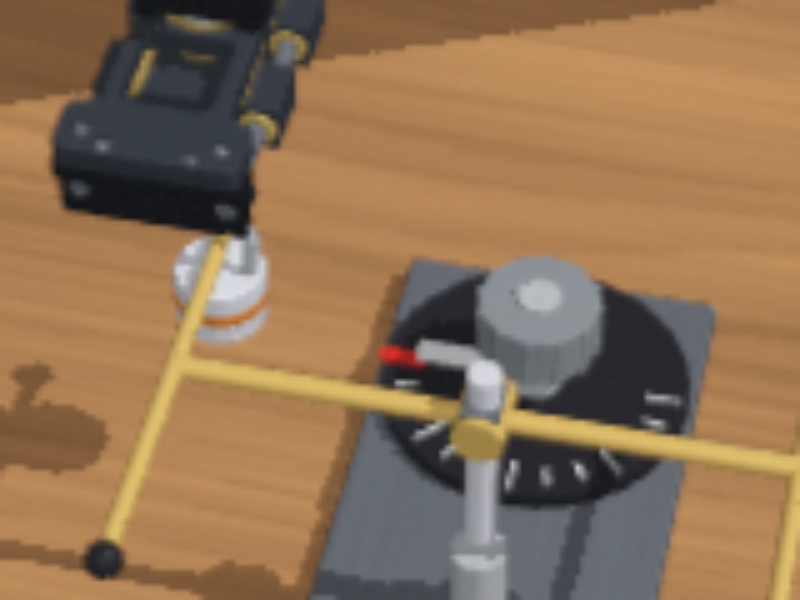

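The rod (crop (215,260)) lies over the disc inside the mouth, with the stem at (250,250) on the inner side. There is no contact force, so I lower it.

>>> send_rows([
  [[0, 0, 0, -0.15, 0, 1, -1], [0, 0, 0, 0, 0, 1, -1], [0, 0, 0, 0, 0, 0.6, -1], [0, 0, 0, 0, 0, 0.5, -1], [0, 0, 0, 0, 0, 0.4, -1]],
])

```text
time_s: 15.7
position: [0.5263, -0.1137, 0.1566]
tcp_rot: [[-0.019, 1.0, -0.001], [1.0, 0.019, 0.001], [0.001, -0.001, -1.0]]
force: [1.4, 2.8, 1.1]
opening: 0.133
```

>>> send_rows([
  [[0, 0, 0, 0, 0, 0.2, -1], [0, 0, 0, 0, 0, 0, -1], [0, 0, 0, 0, 0, 0, -1], [0, 0, 0, 0, 0, 0, -1], [0, 0, 0, 0, 0, 0, -1]],
])

```text
time_s: 16.2
position: [0.5263, -0.1141, 0.1555]
tcp_rot: [[-0.019, 1.0, 0.0], [1.0, 0.019, 0.0], [0.0, 0.0, -1.0]]
force: [1.0, 2.9, 0.2]
opening: 0.137
```

```bash
python3 - <<'E'
from h import *
st();cs=camera_model('scene')
im=capture('scene');cv2.imwrite('pics/s4.png',im)
# beam tilt from ball ends: predicted positions per tilt
c=[(p.round(0)) for p in (proj([.700,-.111,.144-.13*np.sin(a)],cs) for a in(0,.06,.12))];print(c)
m=(cv2.cvtColor(im,cv2.COLOR_BGR2GRAY)<45).astype(np.uint8);r=m[265:310,230:275];n,l,s,ce=cv2.connectedComponentsWithStats(r);print([(s[i,4],ce[i]+[230,265]) for i in range(1,n) if s[i,4]>8])
E
```

```text
t 16.2 p [ 0.5263 -0.1141  0.1555] yaw 91.09 tz [ 0.  0. -1.] F [1.  2.9 0.2] op 0.137 j [-24.1  30.6  99.2   0.   50.2 -25.2]
[array([250., 282.]), array([251., 284.]), array([251., 287.])]
[(np.int32(22), array([251.13636364, 288.59090909]))]
```

>>> send_rows([
  [[0, 0, 0, 0.3, 0, 0, -1], [0, 0, 0, 0, 0, 0, -1], [0, 0, 0, 0, 0, 0, -1], [0, 0, 0, 0, 0, 0, -1], [0, 0, 0, 0, 0, 0, -1]],
])

```text
time_s: 16.75
position: [0.5265, -0.1115, 0.1554]
tcp_rot: [[-0.019, 1.0, 0.0], [1.0, 0.019, -0.0], [-0.0, 0.0, -1.0]]
force: [0.6, -0.5, 0.4]
opening: 0.137
```

```bash
python3 - <<'E'
from h import *
st()
E
```

```text
t 16.75 p [ 0.5265 -0.1115  0.1554] yaw 91.1 tz [ 0. -0. -1.] F [ 0.6 -0.5  0.4] op 0.137 j [-23.9  30.5  99.3  -0.   50.1 -24.9]
```

>>> send_rows([
  [[0, 0, 0, 0, 0, 0, -0.4], [0, 0, 0, 0, 0, 0, -0.2], [0, 0, 0, 0, 0, 0, -0.2], [0, 0, 0, 0, 0, 0, -0.2], [0, 0, 0, 0, 0, 0, -0.2]],
])

```text
time_s: 17.25
position: [0.5264, -0.1113, 0.1553]
tcp_rot: [[-0.019, 1.0, -0.0], [1.0, 0.019, -0.0], [-0.0, -0.0, -1.0]]
force: [-0.7, 0.6, -1.0]
opening: 0.392
```

>>> send_rows([
  [[0, 0, 0, 0, 0, -1.5, -0.2], [0, 0, 0, 0, 0, -4, -0.2], [0, 0, 0, 0, 0, -4, 0], [0, 0, 0, 0, 0, -4, 0], [0, 0, 0, 0, 0, -1.5, 0]],
])

```text
time_s: 17.75
position: [0.5282, -0.112, 0.3097]
tcp_rot: [[-0.019, 1.0, 0.007], [1.0, 0.019, -0.003], [-0.003, 0.007, -1.0]]
force: [0.5, 0.7, -0.1]
opening: 0.488
```

```bash
python3 - <<'E'
from h import *
st();cs=camera_model('scene')
im=capture('scene');cv2.imwrite('pics/s5.png',im);cv2.imwrite('pics/i.png',cv2.resize(im[190:340,230:470],(800,500)))
E
```

```text
t 17.75 p [ 0.5282 -0.112   0.3097] yaw 91.1 tz [ 0.007 -0.003 -1.   ] F [ 0.5  0.7 -0.1] op 0.488 j [-23.8  19.   89.7  -0.   70.9 -24.9]
```

View pics/i.png

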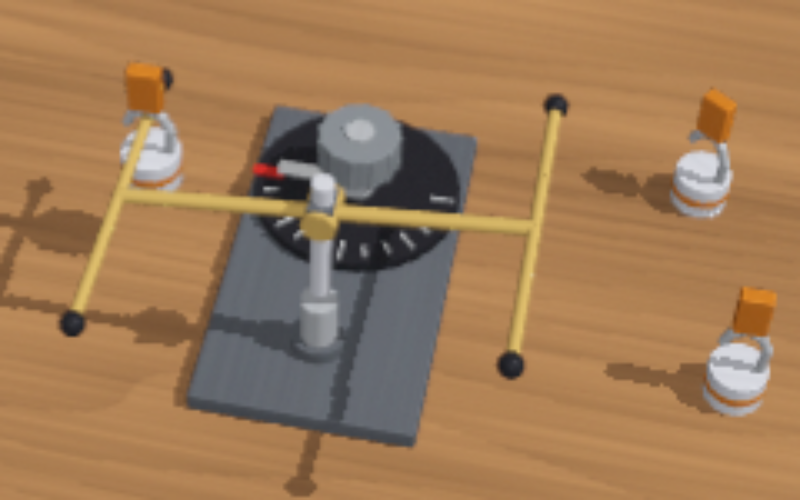

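A hangs by its hook on the right rod (crop (145,120)). The beam dips moderately to the right. D and E on the left show the stem on the +y side, so their mouths face -y as well. Next I look at D and E.

>>> send_rows([
  [[0, 0, 0, 4, -0.5, 0, 0], [0, 0, 0, 4, -0.5, 0, 0], [0, 0, 0, 4, -0.5, 0, 0], [0, 0, 0, 4, -0.5, 0, 0], [0, 0, 0, 4, -0.5, 0, 0]],
])

```text
time_s: 18.3
position: [0.4965, 0.0896, 0.3044]
tcp_rot: [[-0.019, 1.0, -0.002], [1.0, 0.019, 0.0], [0.0, -0.002, -1.0]]
force: [1.1, 0.2, -1.1]
opening: 0.503
```

>>> send_rows([
  [[0, 0, 0, 4, -0.5, 0, 0], [0, 0, 0, 4, -0.5, 0, 0], [0, 0, 0, 4, -0.5, 0, 0], [0, 0, 0, 4, -0.2, 0, 0], [0, 0, 0, 0, 0, 0, 0]],
])

```text
time_s: 18.8
position: [0.4761, 0.2519, 0.3043]
tcp_rot: [[-0.025, 1.0, -0.001], [1.0, 0.025, 0.002], [0.002, -0.001, -1.0]]
force: [-0.3, -0.2, -0.7]
opening: 0.5
```

```bash
cat >> h.py <<'E'
def blocks(name,exp,vis=True):
    """orange block tops in a new wrist picture -> world xy and yaw, near expected xy"""
    cm=camera_model('wrist');w=capture('wrist');cv2.imwrite(f'pics/{name}.png',w)
    h=cv2.cvtColor(w,cv2.COLOR_BGR2HSV);full=((h[...,0]<20)&(h[...,1]>205)&(h[...,2]>225)).astype(np.uint8)
    n,l,s,ce=cv2.connectedComponentsWithStats(full,connectivity=4)
    for i in range(1,n):
        if s[i,4]<60: continue
        pts=np.argwhere(l==i)[:,::-1]
        W=np.array([at(p,.1,cm) for p in pts],dtype=np.float32)*1000
        r=cv2.minAreaRect(W);bx=cv2.boxPoints(r);e=[bx[1]-bx[0],bx[2]-bx[1]];e=max(e,key=np.linalg.norm)
        y=(np.degrees(np.arctan2(e[1],e[0]))-90+90)%180-90
        q=[list(np.round(P,3)) for P in exp if np.hypot(*(np.array(P)-W.mean(0)/1000))<.05]
        # disc: white blob near
        print(name,'n',s[i,4],'px',ce[i].round(1),'xy',np.round(np.array(r[0])/1000,4),'mean',W.mean(0).round(1),'size',np.round(r[1],1),'yaw',round(y,1),'near',q)
    return w,cm
E
python3 - <<'E'
from h import *
st();blocks('w3',[(.396,.25),(.558,.287)])
E
```

```text
t 18.8 p [0.4761 0.2519 0.3043] yaw 91.41 tz [-0.001  0.002 -1.   ] F [-0.3 -0.2 -0.7] op 0.5 j [15.9 19.4 90.   0.1 70.7 14.5]
w3 n 304 px [406.7 175.9] xy [0.5583 0.2892] mean [558.1 289.3] size [10.6 21.3] yaw 4.0 near [[np.float64(0.558), np.float64(0.287)]]
w3 n 273 px [216.9 215. ] xy [0.3909 0.2505] mean [390.9 250.4] size [21.5 10.6] yaw -34.9 near [[np.float64(0.396), np.float64(0.25)]]
w3 n 728 px [604.9 288.9] xy [0.7549 0.1862] mean [759.9 187.5] size [48.4 22.9] yaw -83.4 near []
w3 n 748 px [598.3 354.3] xy [0.7681 0.113 ] mean [768.8 116.9] size [22.8 47.1] yaw 1.0 near []
```

E is at (0.558,0.289), yaw 4°. D is at (0.391,0.2505), yaw -35°. Both block sizes measure right. I take E to the left rod from outside.

>>> send_rows([
  [[0, 0, 0, 1.7, 4.1, 0, 0], [0, 0, 0, 1.8, 4.2, 0, 0], [0, 0, -2.6, 0, 0, 4, 0], [0, 0, 0, 0, 0, 4, 0], [0, 0, 0, 0, 0, 4, 0]],
])

```text
time_s: 19.35
position: [0.5601, 0.2827, 0.1833]
tcp_rot: [[-0.063, 0.998, -0.0], [0.998, 0.063, -0.001], [-0.001, -0.0, -1.0]]
force: [0.8, 1.3, 0.1]
opening: 0.499
```

>>> send_rows([
  [[0, 0, 0, 0, 0, 0, 0], [0, 0, 0, 0, 0, 0, 0], [0, 0, 0, 0, 0, 0, 0], [0, 0, 0, 0, 0, 0, 0], [0, 0, 0, 0, 0, 0, 0]],
])

```text
time_s: 19.85
position: [0.5609, 0.2847, 0.1875]
tcp_rot: [[-0.065, 0.998, 0.004], [0.998, 0.065, 0.001], [0.001, 0.004, -1.0]]
force: [0.4, 1.1, -0.3]
opening: 0.505
```

```bash
python3 - <<'E'
from h import *
go(.5583,.2892,.086)
E
```

```text
t 19.85 p [0.5609 0.2847 0.1875] yaw 93.7 tz [ 0.004  0.001 -1.   ] F [ 0.4  1.1 -0.3] op 0.505 j [16.7 34.  84.6 -0.  61.2 13.1]
tool shift cm [ 0.46 -0.27 10.15]
```

>>> send_rows([
  [[0, 0, 0, 0.45, -0.25, 4, 0], [0, 0, 0, 0, 0, 4, 0], [0, 0, 0, 0, 0, 2.1, 0], [0, 0, 0, 0, 0, 0, 0], [0, 0, 0, 0, 0, 0, 0]],
])

```text
time_s: 20.35
position: [0.5577, 0.2891, 0.0853]
tcp_rot: [[-0.065, 0.998, 0.001], [0.998, 0.065, 0.0], [0.0, 0.001, -1.0]]
force: [0.5, 0.3, 0.7]
opening: 0.501
```

```bash
python3 - <<'E'
from h import *
go(.5583,.2892,.086)
E
```

```text
t 20.35 p [0.5577 0.2891 0.0853] yaw 93.7 tz [ 0.001  0.    -1.   ] F [0.5 0.3 0.7] op 0.501 j [17.2 41.9 88.3 -0.  49.7 13.5]
tool shift cm [ 0.01  0.06 -0.07]
```

>>> send_rows([
  [[0, 0, 0, 0, 0, 0, -1], [0, 0, 0, 0, 0, 0, -1], [0, 0, 0, 0, 0, 0, -1], [0, 0, 0, 0, 0, 0, -1], [0, 0, 0, 0, 0, 0, -1]],
])

```text
time_s: 20.85
position: [0.5572, 0.2888, 0.0848]
tcp_rot: [[-0.064, 0.998, 0.001], [0.998, 0.064, 0.0], [0.0, 0.001, -1.0]]
force: [-0.4, 0.5, 4.5]
opening: 0.135
```

>>> send_rows([
  [[0, 0, 0, 0, 0, -4, -1], [0, 0, 0, 0, 0, -4, -1], [0, 0, 0, 0, 0, -4.3, -1], [0, 0, 2.6, 0, 0, 0, -1], [0, 0, 0, 0, 3, 0, -1]],
])

```text
time_s: 21.35
position: [0.5839, 0.2898, 0.2092]
tcp_rot: [[-0.02, 1.0, -0.002], [1.0, 0.02, -0.0], [-0.0, -0.002, -1.0]]
force: [0.3, 1.1, -2.0]
opening: 0.134
```

>>> send_rows([
  [[0, 0, 0, -2.7, 3, 0, -1], [0, 0, 0, -2.8, 3, 0, -1], [0, 0, 0, -2.7, 0, 0, -1], [0, 0, 0, 0, 0, 0, -1], [0, 0, 0, 0, 0, 0, -1]],
])

```text
time_s: 21.85
position: [0.6482, 0.208, 0.2068]
tcp_rot: [[-0.017, 1.0, -0.002], [1.0, 0.017, 0.001], [0.001, -0.002, -1.0]]
force: [0.4, -0.1, -0.7]
opening: 0.134
```

>>> send_rows([
  [[0, 0, 0, 0, 0, 0, -1], [0, 0, 0, 0, 0, 0, -1], [0, 0, 0, 0, 0, 0, -1], [0, 0, 0, 0, 0, 0, -1], [0, 0, 0, 0, 0, 0, -1]],
])

```text
time_s: 22.35
position: [0.6484, 0.209, 0.2074]
tcp_rot: [[-0.02, 1.0, 0.0], [1.0, 0.02, -0.0], [-0.0, 0.0, -1.0]]
force: [0.4, -0.3, -0.0]
opening: 0.132
```

```bash
cat >> h.py <<'E'
def balls(name):
    """scene ball-end blobs; fit tilt and rod positions"""
    cs=camera_model('scene');im=capture('scene');cv2.imwrite(f'pics/{name}.png',im)
    g=cv2.cvtColor(im,cv2.COLOR_BGR2GRAY)
    for side in(1,-1):
        for xb in(-.105,.105):
            best=None
            for a in(0,):
                P=[.5925+xb-.019*.13*side,.017+.13*side+.019*xb,.144];q=proj(P,cs).astype(int)
                x0,y0=q[0]-10,q[1]-12;r=(g[y0:y0+25,x0:x0+21]<50).astype(np.uint8)
                n,l,s,ce=cv2.connectedComponentsWithStats(r);c=[(s[i,4],(ce[i]+[x0,y0])) for i in range(1,n) if 8<s[i,4]<70]
                for A,p in c:
                    zs=np.arange(.115,.176,.001);e=[np.hypot(*(proj([P[0],P[1],z],cs)-p)) for z in zs];k=int(np.argmin(e));print('L' if side>0 else 'R',xb,'area',A,'px',p.round(1),'z',zs[k].round(3),'err px',round(e[k],1))
    return im
E
python3 - <<'E'
from h import *
go(.650,.205,.2075);balls('s6')
E
```

```text
t 22.35 p [0.6484 0.209  0.2074] yaw 91.14 tz [ 0. -0. -1.] F [ 0.4 -0.3 -0. ] op 0.132 j [ 8.5 36.7 75.2 -0.  68.1  7.4]
tool shift cm [-0.4   0.15 -0.01]
L -0.105 area 10 px [395.2 220.2] z 0.164 err px 2.0
L 0.105 area 36 px [382.7 299.2] z 0.16 err px 0.7
R 0.105 area 33 px [250.9 287. ] z 0.127 err px 0.0
```

>>> send_rows([
  [[0, 0, 0, -2, 0.1, 0, -1], [0, 0, 0, -1.2, 0, 0, -1], [0, 0, 0, -1, 0, 0, -1], [0, 0, 0, -1, 0, 0, -1], [0, 0, 0, -0.9, 0, 0, -1]],
])

```text
time_s: 22.9
position: [0.6508, 0.1462, 0.2074]
tcp_rot: [[-0.018, 1.0, -0.0], [1.0, 0.018, 0.0], [0.0, -0.0, -1.0]]
force: [0.9, 1.1, 0.0]
opening: 0.141
```

>>> send_rows([
  [[0, 0, 0, 0, 0, 0, -1], [0, 0, 0, 0, 0, 0, -1], [0, 0, 0, 0, 0, 0, -1], [0, 0, 0, 0, 0, 0, -1], [0, 0, 0, 0, 0, 0, -1]],
])

```text
time_s: 23.4
position: [0.6507, 0.1481, 0.2073]
tcp_rot: [[-0.02, 1.0, 0.0], [1.0, 0.02, 0.0], [0.0, 0.0, -1.0]]
force: [0.3, 0.3, -1.2]
opening: 0.134
```

```bash
python3 - <<'E'
from h import *
go(.650,.1475,.2075);balls('s7')
E
```

```text
t 23.4 p [0.6507 0.1481 0.2073] yaw 91.14 tz [ 0.  0. -1.] F [ 0.3  0.3 -1.2] op 0.134 j [ 3.2 35.6 77.4  0.  67.   2.1]
tool shift cm [-0.06 -0.07 -0.02]
L 0.105 area 36 px [382.7 299.2] z 0.16 err px 0.7
R 0.105 area 33 px [250.9 287.1] z 0.127 err px 0.1
```

>>> send_rows([
  [[0, 0, 0, 0, 0, 1, -1], [0, 0, 0, 0, 0, 1, -1], [0, 0, 0, 0, 0, 0.6, -1], [0, 0, 0, 0, 0, 0.6, -1], [0, 0, 0, 0, 0, 0.4, -1]],
])

```text
time_s: 23.95
position: [0.6505, 0.148, 0.1705]
tcp_rot: [[-0.019, 1.0, -0.001], [1.0, 0.019, 0.001], [0.001, -0.001, -1.0]]
force: [0.5, 1.9, -0.1]
opening: 0.138
```

>>> send_rows([
  [[0, 0, 0, 0, 0, 0, -1], [0, 0, 0, 0, 0, 0, -1], [0, 0, 0, 0, 0, 0, -1], [0, 0, 0, 0, 0, 0, -1], [0, 0, 0, 0, 0, 0, -1]],
])

```text
time_s: 24.45
position: [0.6506, 0.1475, 0.1716]
tcp_rot: [[-0.019, 1.0, -0.0], [1.0, 0.019, 0.0], [0.0, -0.0, -1.0]]
force: [-1.3, 1.1, -0.2]
opening: 0.137
```

```bash
python3 - <<'E'
from h import *
st();balls('s8')
E
```

```text
t 24.45 p [0.6506 0.1475 0.1716] yaw 91.1 tz [-0.  0. -1.] F [-1.3  1.1 -0.2] op 0.137 j [ 3.2 37.9 79.2  0.  62.9  2.1]
L 0.105 area 32 px [382.  305.7] z 0.141 err px 0.4
R 0.105 area 33 px [249.7 281. ] z 0.146 err px 0.6
```

>>> send_rows([
  [[0, 0, 0, 0.1, 0, 0, -1], [0, 0, 0, 0, 0, 0, -0.4], [0, 0, 0, 0, 0, 0, -0.2], [0, 0, 0, 0, 0, 0, -0.2], [0, 0, 0, 0, 0, 0, -0.2]],
])

```text
time_s: 25.0
position: [0.6508, 0.1484, 0.1714]
tcp_rot: [[-0.019, 1.0, 0.0], [1.0, 0.019, -0.0], [-0.0, 0.0, -1.0]]
force: [-0.6, -0.6, 0.1]
opening: 0.368
```

>>> send_rows([
  [[0, 0, 0, 0, 0, -1.5, -0.2], [0, 0, 0, 0, 0, -4, -0.2], [0, 0, 0, 0, 0, -4, 0], [0, 0, 0, 0, 0, -4, 0], [0, 0, 0, 0, 0, 0, 0]],
])

```text
time_s: 25.5
position: [0.6545, 0.1489, 0.3154]
tcp_rot: [[-0.019, 1.0, 0.016], [1.0, 0.019, 0.001], [0.001, 0.016, -1.0]]
force: [1.1, 0.3, -0.5]
opening: 0.49
```

```bash
python3 - <<'E'
from h import *
go(.547,-.28,.3);im=balls('s9')
cv2.imwrite('pics/j.png',np.vstack([cv2.resize(im[190:340,140:470],(792,360)),]))
E
```

```text
t 25.5 p [0.6545 0.1489 0.3154] yaw 91.1 tz [ 0.016  0.001 -1.   ] F [ 1.1  0.3 -0.5] op 0.49 j [ 3.3 29.8 70.5  0.  78.8  2.2]
tool shift cm [-42.67 -11.6    1.32]
L 0.105 area 35 px [382.2 305.2] z 0.142 err px 0.3
R 0.105 area 34 px [249.8 281.6] z 0.144 err px 0.5
```

View pics/j.png

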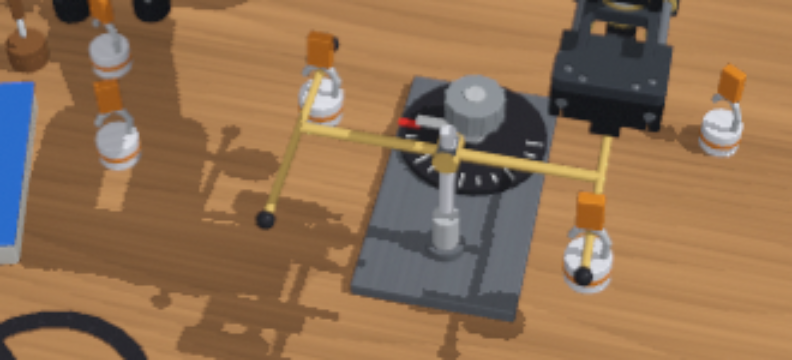

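E hangs on the left rod (crop (588,240)) and A on the right rod (320,85). The beam is level and the pointer is on red. Next come the right-hand weights B and C.

>>> send_rows([
  [[0, 0, 0, -4.4, -1.6, 0, 0], [0, 0, 0, -4.4, -1.6, 0, 0], [0, 0, 0, -4.4, -1.6, 0, 0], [0, 0, 0, -4.4, -1.6, 0, 0], [0, 0, 0, -4.4, -1.6, 0, 0]],
])

```text
time_s: 26.05
position: [0.5734, -0.0742, 0.3056]
tcp_rot: [[-0.02, 1.0, -0.002], [1.0, 0.02, 0.0], [0.001, -0.002, -1.0]]
force: [2.2, -1.4, 0.4]
opening: 0.5
```

>>> send_rows([
  [[0, 0, 0, -4.4, -1.6, 0, 0], [0, 0, 0, -4.4, -1.6, 0, 0], [0, 0, 0, -4.4, -1.6, 0, 0], [0, 0, 0, -4.4, -1.6, 0, 0], [0, 0, 0, -4.4, -1.6, 0, 0]],
])

```text
time_s: 26.55
position: [0.4977, -0.2956, 0.3057]
tcp_rot: [[-0.019, 1.0, -0.001], [1.0, 0.019, 0.001], [0.001, -0.001, -1.0]]
force: [0.6, 0.7, -0.3]
opening: 0.5
```

>>> send_rows([
  [[0, 0, 0, -4.1, -1.4, 0, 0], [0, 0, 0, 0, 0, 0, 0], [0, 0, 0, 0, 0, 0, 0], [0, 0, 0, 0, 0, 0, 0], [0, 0, 0, 0, 0, 0, 0]],
])

```text
time_s: 27.05
position: [0.4863, -0.334, 0.3062]
tcp_rot: [[-0.021, 1.0, -0.001], [1.0, 0.021, 0.001], [0.001, -0.001, -1.0]]
force: [-0.3, -0.1, -0.0]
opening: 0.501
```

```bash
python3 - <<'E'
from h import *
st();blocks('w4',[(.436,-.362),(.547,-.315)])
E
```

```text
t 27.05 p [ 0.4863 -0.334   0.3062] yaw 91.21 tz [-0.001  0.001 -1.   ] F [-0.3 -0.1 -0. ] op 0.501 j [-45.3  23.7  82.7   0.   73.7 -46.6]
w4 n 279 px [380.1 196.5] xy [ 0.5467 -0.3158] mean [ 546.6 -315.9] size [10.7 21.5] yaw 32.8 near [[np.float64(0.547), np.float64(-0.315)]]
w4 n 267 px [252.7 251.6] xy [ 0.4325 -0.3693] mean [ 432.5 -369.3] size [21.2 10.7] yaw -26.3 near [[np.float64(0.436), np.float64(-0.362)]]
```

>>> send_rows([
  [[0, 0, 0, 0.8, 3, 0, 0], [0, 0, 0, 0.9, 3.1, 0, 0], [0, 0, -7.9, 0, 0, 0, 0], [0, 0, -7.9, 0, 0, 0, 0], [0, 0, -7.9, 0, 0, 0, 0]],
])

```text
time_s: 27.6
position: [0.5474, -0.3158, 0.3063]
tcp_rot: [[-0.427, 0.904, -0.0], [0.904, 0.427, 0.0], [0.0, -0.0, -1.0]]
force: [-0.6, -0.6, -0.2]
opening: 0.504
```

>>> send_rows([
  [[0, 0, -7.9, 0, 0, 0, 0], [0, 0, 0, 0, 0, 4, 0], [0, 0, 0, 0, 0, 4, 0], [0, 0, 0, 0, 0, 4, 0], [0, 0, 0, 0, 0, 0, 0]],
])

```text
time_s: 28.1
position: [0.5436, -0.3135, 0.1807]
tcp_rot: [[-0.541, 0.841, -0.01], [0.841, 0.542, 0.009], [0.013, -0.004, -1.0]]
force: [0.1, 0.4, -0.6]
opening: 0.503
```

>>> send_rows([
  [[0, 0, 0, 0, 0, 0, 0], [0, 0, 0, 0, 0, 0, 0], [0, 0, 0, 0, 0, 0, 0], [0, 0, 0, 0, 0, 0, 0], [0, 0, 0, 0, 0, 0, 0]],
])

```text
time_s: 28.6
position: [0.547, -0.3179, 0.1877]
tcp_rot: [[-0.54, 0.842, 0.002], [0.842, 0.54, -0.001], [-0.002, 0.001, -1.0]]
force: [-0.3, 0.7, -0.2]
opening: 0.501
```

```bash
python3 - <<'E'
from h import *
go(.5467,-.3158,.086)
E
```

```text
t 28.6 p [ 0.547  -0.3179  0.1877] yaw 122.69 tz [ 0.002 -0.001 -1.   ] F [-0.3  0.7 -0.2] op 0.501 j [-40.3  34.3  84.   -0.   61.7 -73. ]
tool shift cm [ 0.22  0.08 10.17]
```

>>> send_rows([
  [[0, 0, 0, 0.2, 0.05, 4, 0], [0, 0, 0, 0, 0, 4, 0], [0, 0, 0, 0, 0, 2.1, 0], [0, 0, 0, 0, 0, 0, 0], [0, 0, 0, 0, 0, 0, -1]],
])

```text
time_s: 29.1
position: [0.5463, -0.316, 0.0858]
tcp_rot: [[-0.54, 0.842, 0.0], [0.842, 0.54, -0.0], [-0.001, 0.0, -1.0]]
force: [0.6, -0.8, -0.2]
opening: 0.466
```

>>> send_rows([
  [[0, 0, 0, 0, 0, 0, -1], [0, 0, 0, 0, 0, 0, -1], [0, 0, 0, 0, 0, 0, -1], [0, 0, 0, 0, 0, 0, -1], [0, 0, 0, 0, 0, 0, -1]],
])

```text
time_s: 29.6
position: [0.5463, -0.3159, 0.0861]
tcp_rot: [[-0.54, 0.842, 0.001], [0.842, 0.54, -0.001], [-0.001, 0.0, -1.0]]
force: [-0.2, 0.1, 3.1]
opening: 0.134
```

```bash
python3 - <<'E'
from h import *
st()
E
```

```text
t 29.6 p [ 0.5463 -0.3159  0.0861] yaw 122.7 tz [ 0.001 -0.001 -1.   ] F [-0.2  0.1  3.1] op 0.134 j [-40.2  42.   87.9  -0.   50.1 -72.9]
```

>>> send_rows([
  [[0, 0, 0, 0, 0, -3.7, -1], [0, 0, 0, 0, 0, -3.7, -1], [0, 0, 0, 0, 0, -3.7, -1], [0, 0, 0, 0, 0, -3.7, -1], [0, 0, 0, 0, 0, -3.7, -1]],
])

```text
time_s: 30.1
position: [0.5456, -0.3152, 0.2716]
tcp_rot: [[-0.54, 0.842, -0.001], [0.842, 0.54, 0.001], [0.001, -0.0, -1.0]]
force: [-0.6, -0.1, -1.2]
opening: 0.136
```

>>> send_rows([
  [[0, 0, 7.9, 0, 0, 0, -1], [0, 0, 7.9, 0, 0, 0, -1], [0, 0, 7.9, 0, 0, 0, -1], [0, 0, 7.9, 0, 0, 0, -1], [0, 0, 0, 4.2, 2.1, 0, -1]],
])

```text
time_s: 30.6
position: [0.5649, -0.2778, 0.2701]
tcp_rot: [[-0.01, 1.0, -0.0], [1.0, 0.01, -0.003], [-0.003, -0.0, -1.0]]
force: [0.8, 0.1, -0.2]
opening: 0.134
```

>>> send_rows([
  [[0, 0, 0, 4.2, 2.1, 0, -1], [0, 0, 0, 4.2, 2.1, 0, -1], [0, 0, 0, 4.2, 2.2, 0, -1], [0, 0, 0, 4.2, 2.2, 0, -1], [0, 0, 0, 4.2, 2.2, 0, -1]],
])

```text
time_s: 31.1
position: [0.6704, -0.0593, 0.2701]
tcp_rot: [[-0.019, 1.0, -0.001], [1.0, 0.019, 0.0], [0.0, -0.001, -1.0]]
force: [0.4, -0.7, -0.7]
opening: 0.134
```

>>> send_rows([
  [[0, 0, 0, 0, 0, 0, -1], [0, 0, 0, 0, 0, 0, -1], [0, 0, 0, 0, 0, 0, -1], [0, 0, 0, 0, 0, 0, -1], [0, 0, 0, 0, 0, 0, -1]],
])

```text
time_s: 31.6
position: [0.6697, -0.0627, 0.2704]
tcp_rot: [[-0.017, 1.0, -0.0], [1.0, 0.017, -0.0], [-0.0, -0.0, -1.0]]
force: [0.1, 0.0, 0.0]
opening: 0.135
```

```bash
python3 - <<'E'
from h import *
go(.670,-.062,.1926);balls('s10')
E
```

```text
t 31.6 p [ 0.6697 -0.0627  0.2704] yaw 90.97 tz [-0. -0. -1.] F [0.1 0.  0. ] op 0.135 j [-14.8  32.5  72.8  -0.   74.8 -15.8]
tool shift cm [0.07 0.04 7.78]
L -0.105 area 11 px [394.7 226.1] z 0.147 err px 1.7
L 0.105 area 35 px [382.2 305.2] z 0.142 err px 0.3
R -0.105 area 61 px [281.7 198.2] z 0.174 err px 4.6
R -0.105 area 10 px [281.5 218.5] z 0.115 err px 3.5
R 0.105 area 33 px [249.8 281.7] z 0.144 err px 0.5
```

>>> send_rows([
  [[0, 0, 0, 0, 0, 3, -1], [0, 0, 0, 0, 0, 3, -1], [0, 0, 0, 0, 0, 1.8, -1], [0, 0, 0, 0, 0, 0, -1], [0, 0, 0, 0, 0, 0, -1]],
])

```text
time_s: 32.15
position: [0.6703, -0.0618, 0.1926]
tcp_rot: [[-0.018, 1.0, 0.0], [1.0, 0.018, -0.0], [-0.0, 0.0, -1.0]]
force: [0.7, -0.1, -0.7]
opening: 0.137
```

>>> send_rows([
  [[0, 0, 0, -1.2, 0, 0, -1], [0, 0, 0, -1.2, 0, 0, -1], [0, 0, 0, -1.2, 0, 0, -1], [0, 0, 0, -1.2, 0, 0, -1], [0, 0, 0, 0, 0, 0, -1]],
])

```text
time_s: 32.65
position: [0.6713, -0.1119, 0.1927]
tcp_rot: [[-0.017, 1.0, 0.001], [1.0, 0.017, -0.001], [-0.001, 0.001, -1.0]]
force: [0.4, 0.7, -0.2]
opening: 0.135
```

>>> send_rows([
  [[0, 0, 0, 0, 0, 0, -1], [0, 0, 0, 0, 0, 0, -1], [0, 0, 0, 0, 0, 0, -1], [0, 0, 0, 0, 0, 0, -1], [0, 0, 0, 0, 0, 0, -1]],
])

```text
time_s: 33.15
position: [0.6711, -0.1087, 0.1923]
tcp_rot: [[-0.02, 1.0, -0.0], [1.0, 0.02, 0.0], [0.0, -0.0, -1.0]]
force: [0.0, -0.4, 0.3]
opening: 0.135
```

```bash
python3 - <<'E'
from h import *
go(.670,-.1105,.1926);balls('s11')
E
```

```text
t 33.15 p [ 0.6711 -0.1087  0.1923] yaw 91.13 tz [-0.  0. -1.] F [ 0.  -0.4  0.3] op 0.135 j [-18.6  37.5  76.2   0.   66.3 -19.7]
tool shift cm [-0.18 -0.11 -0.03]
L -0.105 area 11 px [394.7 226.1] z 0.147 err px 1.7
L 0.105 area 31 px [382.2 305.3] z 0.142 err px 0.3
R 0.105 area 66 px [250.5 270.4] z 0.175 err px 1.6
R 0.105 area 32 px [249.9 281.6] z 0.144 err px 0.4
```

Beam undisturbed, no contact; lower by 3.6 cm.

>>> send_rows([
  [[0, 0, 0, -0.1, 0, 1, -1], [0, 0, 0, 0, 0, 1, -1], [0, 0, 0, 0, 0, 0.6, -1], [0, 0, 0, 0, 0, 0.6, -1], [0, 0, 0, 0, 0, 0.4, -1]],
])

```text
time_s: 33.7
position: [0.6705, -0.1095, 0.1553]
tcp_rot: [[-0.019, 1.0, -0.002], [1.0, 0.019, 0.002], [0.002, -0.002, -1.0]]
force: [-1.3, 2.6, 0.4]
opening: 0.138
```

>>> send_rows([
  [[0, 0, 0, 0, 0, 0, -1], [0, 0, 0, 0, 0, 0, -1], [0, 0, 0, 0, 0, 0, -1], [0, 0, 0, 0, 0, 0, -1], [0, 0, 0, 0, 0, 0, -1]],
])

```text
time_s: 34.2
position: [0.671, -0.11, 0.1566]
tcp_rot: [[-0.019, 1.0, 0.0], [1.0, 0.019, 0.0], [0.0, 0.0, -1.0]]
force: [-1.6, 2.2, 1.2]
opening: 0.137
```

```bash
python3 - <<'E'
from h import *
st();balls('s12')
E
```

```text
t 34.2 p [ 0.671  -0.11    0.1566] yaw 91.1 tz [ 0.  0. -1.] F [-1.6  2.2  1.2] op 0.137 j [-18.7  39.8  77.8   0.   62.4 -19.8]
L -0.105 area 12 px [395.4 219.8] z 0.166 err px 1.9
L 0.105 area 34 px [382.6 299. ] z 0.161 err px 0.8
```

>>> send_rows([
  [[0, 0, 0, 0.2, 0, 0, -1], [0, 0, 0, 0, 0, 0, -1], [0, 0, 0, 0, 0, 0, -0.4], [0, 0, 0, 0, 0, 0, -0.2], [0, 0, 0, 0, 0, 0, -0.2]],
])

```text
time_s: 34.75
position: [0.6711, -0.1084, 0.1564]
tcp_rot: [[-0.019, 1.0, 0.0], [1.0, 0.019, -0.0], [-0.0, 0.0, -1.0]]
force: [0.8, -0.2, 0.0]
opening: 0.325
```

>>> send_rows([
  [[0, 0, 0, 0, 0, 0, -0.2], [0, 0, 0, 0, 0, -1.5, -0.2], [0, 0, 0, 0, 0, -4, -0.2], [0, 0, 0, 0, 0, -5, 0], [0, 0, 0, 0, 0, -5, 0]],
])

```text
time_s: 35.25
position: [0.6707, -0.1081, 0.3138]
tcp_rot: [[-0.019, 1.0, -0.0], [1.0, 0.019, -0.0], [-0.0, -0.0, -1.0]]
force: [1.0, -1.2, 0.3]
opening: 0.476
```

>>> send_rows([
  [[0, 0, 0, 4.1, -2.6, 0, 0], [0, 0, 0, 4.1, -2.6, 0, 0], [0, 0, 0, 4.1, -2.6, 0, 0], [0, 0, 0, 4.1, -2.6, 0, 0], [0, 0, 0, 4.1, -2.6, 0, 0]],
])

```text
time_s: 35.75
position: [0.536, 0.0957, 0.3128]
tcp_rot: [[-0.019, 1.0, 0.002], [1.0, 0.019, 0.0], [0.0, 0.002, -1.0]]
force: [1.3, 1.1, 0.6]
opening: 0.5
```

>>> send_rows([
  [[0, 0, 0, 4.1, -2.6, 0, 0], [0, 0, 0, 4.1, -2.6, 0, 0], [0, 0, 0, 4.1, -2.6, 0, 0], [0, 0, 0, 4.0, -2.5, 0, 0], [0, 0, 0, 0, 0, 0, 0]],
])

```text
time_s: 36.25
position: [0.4272, 0.2592, 0.3127]
tcp_rot: [[-0.026, 1.0, -0.001], [1.0, 0.026, 0.002], [0.002, -0.0, -1.0]]
force: [0.4, -1.0, -0.9]
opening: 0.501
```

```bash
python3 - <<'E'
from h import *
st();balls('s13');blocks('w5',[(.391,.25)])
E
```

```text
t 36.25 p [0.4272 0.2592 0.3127] yaw 91.49 tz [-0.001  0.002 -1.   ] F [ 0.4 -1.  -0.9] op 0.501 j [18.3 15.6 94.4  0.1 70.  16.8]
L -0.105 area 17 px [396.2 221.3] z 0.161 err px 0.9
L 0.105 area 37 px [382.5 300.1] z 0.158 err px 0.7
R 0.105 area 30 px [251.  286.4] z 0.129 err px 0.1
w5 n 267 px [269.4 219.8] xy [0.3909 0.2507] mean [390.9 250.7] size [21.3 10.8] yaw -34.8 near [[np.float64(0.391), np.float64(0.25)]]
w5 n 399 px [607.6 292.7] xy [0.7237 0.1837] mean [725.  185.3] size [35.3 15.9] yaw -78.6 near []
w5 n 331 px [599.6 344.3] xy [0.7294 0.1282] mean [729.2 128.5] size [23.4 17.2] yaw -90.0 near []
w5 n 152 px [599.  368.1] xy [0.7331 0.0983] mean [734.9 100.5] size [16.9 16.8] yaw -90.0 near []
```

>>> send_rows([
  [[0, 0, 0, -0.75, -3.65, 0, 0], [0, 0, 7.5, 0, 0, 0, 0], [0, 0, 7.5, 0, 0, 0, 0], [0, 0, 7.5, 0, 0, 0, 0], [0, 0, 7.5, 0, 0, 0, 0]],
])

```text
time_s: 36.85
position: [0.3961, 0.2458, 0.312]
tcp_rot: [[0.49, 0.872, 0.002], [0.872, -0.49, -0.0], [0.001, 0.001, -1.0]]
force: [-0.4, 0.3, -1.0]
opening: 0.496
```

>>> send_rows([
  [[0, 0, 6.2, 0, 0, 0, 0], [0, 0, 0, 0, 0, 4.5, 0], [0, 0, 0, 0, 0, 4.5, 0], [0, 0, 0, 0, 0, 4.5, 0], [0, 0, 0, 0, 0, 0, 0]],
])

```text
time_s: 37.35
position: [0.3922, 0.2445, 0.172]
tcp_rot: [[0.577, 0.817, -0.012], [0.817, -0.577, -0.004], [-0.01, -0.007, -1.0]]
force: [-0.7, -0.9, -0.2]
opening: 0.507
```

>>> send_rows([
  [[0, 0, 0, 0, 0, 0, 0], [0, 0, 0, 0, 0, 0, 0], [0, 0, 0, 0, 0, 0, 0], [0, 0, 0, 0, 0, 0, 0], [0, 0, 0, 0, 0, 0, 0]],
])

```text
time_s: 37.85
position: [0.3952, 0.2474, 0.1776]
tcp_rot: [[0.575, 0.818, 0.003], [0.818, -0.575, 0.001], [0.002, 0.002, -1.0]]
force: [0.3, 1.0, -0.8]
opening: 0.502
```

```bash
python3 - <<'E'
from h import *
go(.3909,.2506,.086)
E
```

```text
t 37.85 p [0.3952 0.2474 0.1776] yaw 54.91 tz [ 0.003  0.001 -1.   ] F [ 0.3  1.  -0.8] op 0.502 j [ 18.3  23.9 108.2  -0.   47.7  53.4]
tool shift cm [-0.01 -0.55  9.16]
```

>>> send_rows([
  [[0, 0, 0, 0, -0.5, 4, 0], [0, 0, 0, 0, 0, 4, 0], [0, 0, 0, 0, 0, 1.1, 0], [0, 0, 0, 0, 0, 0, 0], [0, 0, 0, 0, 0, 0, -1]],
])

```text
time_s: 38.35
position: [0.3914, 0.2503, 0.0862]
tcp_rot: [[0.575, 0.818, 0.001], [0.818, -0.575, 0.0], [0.001, 0.001, -1.0]]
force: [1.1, -0.8, 0.1]
opening: 0.465
```

>>> send_rows([
  [[0, 0, 0, 0, 0, 0, -1], [0, 0, 0, 0, 0, 0, -1], [0, 0, 0, 0, 0, 0, -1], [0, 0, 0, 0, 0, 0, -1], [0, 0, 0, 0, 0, 0, -1]],
])

```text
time_s: 38.85
position: [0.3908, 0.2502, 0.0859]
tcp_rot: [[0.575, 0.818, 0.001], [0.818, -0.575, 0.0], [0.001, 0.001, -1.0]]
force: [-1.3, 1.2, 5.1]
opening: 0.131
```

```bash
python3 - <<'E'
from h import *
go(.3909,.2506,.086)
E
```

```text
t 38.85 p [0.3908 0.2502 0.0859] yaw 54.89 tz [ 0.001  0.    -1.   ] F [-1.3  1.2  5.1] op 0.131 j [ 18.8  33.9 112.4   0.   33.6  53.9]
tool shift cm [ 0.04 -0.02 -0.01]
```

>>> send_rows([
  [[0, 0, 0, 0, 0, -4, -1], [0, 0, 0, 0, 0, -4, -1], [0, 0, 0, 0, 0, -4.1, -1], [0, 0, -7.3, 0, 0, 0, -1], [0, 0, -7.3, 0, 0, 0, -1]],
])

```text
time_s: 39.35
position: [0.3912, 0.2502, 0.2079]
tcp_rot: [[0.345, 0.938, 0.003], [0.938, -0.345, 0.001], [0.002, 0.003, -1.0]]
force: [-0.6, -0.0, -1.1]
opening: 0.134
```

>>> send_rows([
  [[0, 0, -7.2, 0, 0, 0, -1], [0, 0, -7.2, 0, 0, 0, -1], [0, 0, -7.2, 0, 0, 0, -1], [0, 0, 0, 0, 0, 0, -1], [0, 0, 0, -1.1, 3.2, 0, -1]],
])

```text
time_s: 39.85
position: [0.418, 0.2398, 0.2056]
tcp_rot: [[-0.019, 1.0, -0.007], [1.0, 0.019, -0.001], [-0.001, -0.007, -1.0]]
force: [0.5, 0.0, -0.9]
opening: 0.136
```

>>> send_rows([
  [[0, 0, 0, -1.2, 3.2, 0, -1], [0, 0, 0, -1.2, 3.2, 0, -1], [0, 0, 0, -1.2, 3.2, 0, -1], [0, 0, 0, 0, 0, 0, -1], [0, 0, 0, 0, 0, 0, -1]],
])

```text
time_s: 40.35
position: [0.5194, 0.205, 0.2057]
tcp_rot: [[-0.016, 1.0, -0.002], [1.0, 0.016, -0.0], [-0.0, -0.002, -1.0]]
force: [-0.7, 1.2, -1.1]
opening: 0.136
```

>>> send_rows([
  [[0, 0, 0, 0, 0, 0, -1], [0, 0, 0, 0, 0, 0, -1], [0, 0, 0, 0, 0, 0, -1], [0, 0, 0, 0, 0, 0, -1], [0, 0, 0, 0, 0, 0, -1]],
])

```text
time_s: 40.85
position: [0.5192, 0.2057, 0.2065]
tcp_rot: [[-0.019, 1.0, 0.0], [1.0, 0.019, 0.0], [0.0, 0.0, -1.0]]
force: [-0.4, 0.4, -0.4]
opening: 0.135
```

```bash
python3 - <<'E'
from h import *
go(.520,.1465,.2075);balls('s14')
E
```

```text
t 40.85 p [0.5192 0.2057 0.2065] yaw 91.11 tz [ 0.  0. -1.] F [-0.4  0.4 -0.4] op 0.135 j [10.2 27.6 93.8  0.  58.5  9. ]
tool shift cm [-5.92 -0.03 -0.1 ]
L -0.105 area 21 px [396.4 221.2] z 0.162 err px 0.7
L 0.105 area 34 px [382.4 300.1] z 0.158 err px 0.8
R -0.105 area 10 px [279.7 212.9] z 0.13 err px 1.8
R 0.105 area 28 px [251.1 286.5] z 0.129 err px 0.2
```

>>> send_rows([
  [[0, 0, 0, -2, 0, -0.1, -1], [0, 0, 0, -1.1, 0, 0, -1], [0, 0, 0, -1, 0, 0, -1], [0, 0, 0, -1, 0, 0, -1], [0, 0, 0, -0.8, 0, 0, -1]],
])

```text
time_s: 41.4
position: [0.5206, 0.1456, 0.2073]
tcp_rot: [[-0.019, 1.0, -0.0], [1.0, 0.019, 0.0], [0.0, -0.0, -1.0]]
force: [0.3, -1.0, -0.8]
opening: 0.133
```

>>> send_rows([
  [[0, 0, 0, 0, 0, 0, -1], [0, 0, 0, 0, 0, 0, -1], [0, 0, 0, 0, 0, 0, -1], [0, 0, 0, 0, 0, 0, -1], [0, 0, 0, 0, 0, 0, -1]],
])

```text
time_s: 41.9
position: [0.5205, 0.1468, 0.2073]
tcp_rot: [[-0.02, 1.0, -0.0], [1.0, 0.02, 0.0], [0.0, -0.0, -1.0]]
force: [-0.9, -0.5, -0.8]
opening: 0.135
```

```bash
python3 - <<'E'
from h import *
go(.520,.1465,.2075);balls('s15')
E
```

```text
t 41.9 p [0.5205 0.1468 0.2073] yaw 91.13 tz [-0.  0. -1.] F [-0.9 -0.5 -0.8] op 0.135 j [ 3.9 26.3 96.3  0.  57.4  2.8]
tool shift cm [-0.03 -0.05 -0.02]
L 0.105 area 35 px [382.5 300.1] z 0.158 err px 0.7
R -0.105 area 10 px [279.7 212.9] z 0.13 err px 1.8
R 0.105 area 28 px [251.1 286.5] z 0.129 err px 0.2
```

>>> send_rows([
  [[0, 0, 0, 0, 0, 1, -1], [0, 0, 0, 0, 0, 1, -1], [0, 0, 0, 0, 0, 0.6, -1], [0, 0, 0, 0, 0, 0.6, -1], [0, 0, 0, 0, 0, 0.3, -1]],
])

```text
time_s: 42.45
position: [0.52, 0.1467, 0.1714]
tcp_rot: [[-0.019, 1.0, -0.002], [1.0, 0.019, 0.001], [0.001, -0.002, -1.0]]
force: [-0.3, 2.2, 0.4]
opening: 0.134
```

>>> send_rows([
  [[0, 0, 0, 0, 0, 0, -1], [0, 0, 0, 0, 0, 0, -1], [0, 0, 0, 0, 0, 0, -1], [0, 0, 0, 0, 0, 0, -1], [0, 0, 0, 0, 0, 0, -1]],
])

```text
time_s: 42.95
position: [0.5207, 0.1464, 0.1726]
tcp_rot: [[-0.019, 1.0, 0.0], [1.0, 0.019, -0.0], [-0.0, 0.0, -1.0]]
force: [-0.6, 1.1, 0.2]
opening: 0.135
```

```bash
python3 - <<'E'
from h import *
st();balls('s16')
E
```

```text
t 42.95 p [0.5207 0.1464 0.1726] yaw 91.1 tz [ 0. -0. -1.] F [-0.6  1.1  0.2] op 0.135 j [ 3.9 29.2 98.1 -0.  52.7  2.8]
L -0.105 area 68 px [398.9 217.3] z 0.173 err px 1.2
L 0.105 area 36 px [382.1 305.4] z 0.141 err px 0.4
R 0.105 area 29 px [250.  281.2] z 0.145 err px 0.3
```

>>> send_rows([
  [[0, 0, 0, 0.1, 0, 0, -1], [0, 0, 0, 0, 0, 0, -0.4], [0, 0, 0, 0, 0, 0, -0.2], [0, 0, 0, 0, 0, 0, -0.2], [0, 0, 0, 0, 0, 0, -0.2]],
])

```text
time_s: 43.5
position: [0.5207, 0.1474, 0.1724]
tcp_rot: [[-0.019, 1.0, 0.0], [1.0, 0.019, -0.0], [-0.0, 0.0, -1.0]]
force: [-0.2, -0.0, -0.2]
opening: 0.376
```

>>> send_rows([
  [[0, 0, 0, 0, 0, -1.5, -0.2], [0, 0, 0, 0, 0, -4, -0.2], [0, 0, 0, 0, 0, -4, 0], [0, 0, 0, 0, 0, -4, 0], [0, 0, 0, -4.4, -0.6, 0, 0]],
])

```text
time_s: 44.0
position: [0.5196, 0.1064, 0.3135]
tcp_rot: [[-0.025, 1.0, 0.015], [1.0, 0.025, 0.002], [0.002, 0.015, -1.0]]
force: [1.0, -1.0, 0.0]
opening: 0.488
```

>>> send_rows([
  [[0, 0, 0, -4.4, -0.6, 0, 0], [0, 0, 0, -4.4, -0.6, 0, 0], [0, 0, 0, -4.4, -0.6, 0, 0], [0, 0, 0, -4.4, -0.6, 0, 0], [0, 0, 0, -4.4, -0.6, 0, 0]],
])

```text
time_s: 44.5
position: [0.4891, -0.1189, 0.3075]
tcp_rot: [[-0.019, 1.0, 0.0], [1.0, 0.019, -0.0], [-0.0, 0.0, -1.0]]
force: [1.5, -0.6, 0.0]
opening: 0.498
```

>>> send_rows([
  [[0, 0, 0, -4.4, -0.6, 0, 0], [0, 0, 0, -4.4, -0.6, 0, 0], [0, 0, 0, -4.4, -0.7, 0, 0], [0, 0, 0, -4.4, -0.7, 0, 0], [0, 0, 0, -4.1, -0.7, 0, 0]],
])

```text
time_s: 45.0
position: [0.4601, -0.3369, 0.3073]
tcp_rot: [[-0.018, 1.0, 0.0], [1.0, 0.018, -0.0], [-0.0, 0.0, -1.0]]
force: [0.9, -0.0, -0.8]
opening: 0.496
```

>>> send_rows([
  [[0, 0, 0, 0, 0, 0, 0], [0, 0, 0, 0, 0, 0, 0], [0, 0, 0, 0, 0, 0, 0], [0, 0, 0, 0, 0, 0, 0], [0, 0, 0, 0, 0, 0, 0]],
])

```text
time_s: 45.5
position: [0.4611, -0.3334, 0.3075]
tcp_rot: [[-0.021, 1.0, 0.0], [1.0, 0.021, 0.0], [0.0, 0.0, -1.0]]
force: [-0.4, -0.2, 0.7]
opening: 0.499
```

```bash
python3 - <<'E'
from h import *
st();im=balls('s17');w,_=blocks('w6',[(.4325,-.369)])
cv2.imwrite('pics/k.png',np.vstack([cv2.resize(im[190:340,140:470],(660,300)),cv2.resize(w[150:350,100:540],(660,300))]))
E
```

```text
t 45.5 p [ 0.4611 -0.3334  0.3075] yaw 91.2 tz [ 0.  0. -1.] F [-0.4 -0.2  0.7] op 0.499 j [-47.1  21.8  85.6   0.   72.6 -48.3]
L 0.105 area 35 px [382.2 305.2] z 0.142 err px 0.3
R 0.105 area 30 px [250.2 280.9] z 0.146 err px 0.1
w6 n 273 px [279.9 251.7] xy [ 0.4324 -0.3691] mean [ 432.4 -369. ] size [21.3 11.2] yaw -25.4 near [[np.float64(0.432), np.float64(-0.369)]]
```

View pics/k.png

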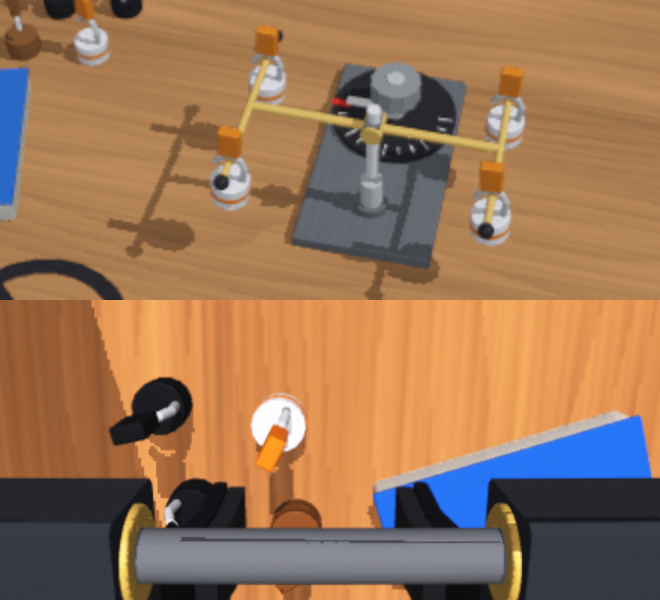

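Four weights hang, the beam is level and the pointer is on red (upper crop). In the lower crop the remaining true weight B, white with an orange block, is at (275,430), between the black look-alike at (160,405) and the brown one at (295,520). Its wire stem is on the far side. I grasp B.

>>> send_rows([
  [[0, 0, 0, -3.5, -2.95, 0, 0], [0, 0, 6.75, 0, 0, 0, 0], [0, 0, 6.75, 0, 0, 0, 0], [0, 0, 6.75, 0, 0, 0, 0], [0, 0, 6.75, 0, 0, 0, 0]],
])

```text
time_s: 46.1
position: [0.432, -0.37, 0.3075]
tcp_rot: [[0.441, 0.898, 0.0], [0.898, -0.441, -0.0], [-0.0, 0.0, -1.0]]
force: [0.5, -0.5, 0.1]
opening: 0.499
```

>>> send_rows([
  [[0, 0, 0, 0, 0, 4, 0], [0, 0, 0, 0, 0, 4, 0], [0, 0, 0, 0, 0, 4, 0], [0, 0, 0, 0, 0, 0, 0], [0, 0, 0, 0, 0, 0, 0]],
])

```text
time_s: 46.6
position: [0.4322, -0.3702, 0.1875]
tcp_rot: [[0.436, 0.9, -0.001], [0.9, -0.436, 0.001], [0.0, -0.001, -1.0]]
force: [0.4, -0.2, -0.3]
opening: 0.502
```

>>> send_rows([
  [[0, 0, 0, 0, 0, 0, 0], [0, 0, 0, 0, 0, 0, 0], [0, 0, 0, 0, 0, 0, 0], [0, 0, 0, 0, 0, 0, 0], [0, 0, 0, 0, 0, 0, 0]],
])

```text
time_s: 47.1
position: [0.4321, -0.3705, 0.188]
tcp_rot: [[0.437, 0.9, 0.001], [0.9, -0.437, -0.001], [-0.001, 0.001, -1.0]]
force: [-0.2, -0.3, 0.2]
opening: 0.495
```

```bash
python3 - <<'E'
from h import *
go(.4324,-.3691,.086)
E
```

```text
t 47.1 p [ 0.4321 -0.3705  0.188 ] yaw 64.1 tz [ 0.001 -0.001 -1.   ] F [-0.2 -0.3  0.2] op 0.495 j [-51.9  29.8  93.3  -0.   56.8 -26. ]
tool shift cm [ 0.14 -0.04 10.2 ]
```

>>> send_rows([
  [[0, 0, 0, 0.15, 0, 4, 0], [0, 0, 0, 0, 0, 4, 0], [0, 0, 0, 0, 0, 2.2, 0], [0, 0, 0, 0, 0, 0, 0], [0, 0, 0, 0, 0, 0, -1]],
])

```text
time_s: 47.6
position: [0.4328, -0.3692, 0.0855]
tcp_rot: [[0.437, 0.9, -0.0], [0.9, -0.437, 0.0], [0.0, -0.0, -1.0]]
force: [0.3, -0.2, 0.7]
opening: 0.467
```

>>> send_rows([
  [[0, 0, 0, 0, 0, 0, -1], [0, 0, 0, 0, 0, 0, -1], [0, 0, 0, 0, 0, 0, -1], [0, 0, 0, 0, 0, 0, -1], [0, 0, 0, 0, 0, 0, -1]],
])

```text
time_s: 48.1
position: [0.4328, -0.3692, 0.0861]
tcp_rot: [[0.437, 0.9, 0.001], [0.9, -0.437, -0.001], [-0.001, 0.001, -1.0]]
force: [0.8, 0.5, 3.3]
opening: 0.136
```

>>> send_rows([
  [[0, 0, 0, 0, 0, -3.7, -1], [0, 0, 0, 0, 0, -3.7, -1], [0, 0, 0, 0, 0, -3.7, -1], [0, 0, 0, 0, 0, -3.7, -1], [0, 0, 0, 0, 0, -3.7, -1]],
])

```text
time_s: 48.6
position: [0.4323, -0.3685, 0.2717]
tcp_rot: [[0.437, 0.9, -0.0], [0.9, -0.437, 0.0], [0.0, -0.001, -1.0]]
force: [1.0, -0.3, -1.5]
opening: 0.135
```

>>> send_rows([
  [[0, 0, -6.75, 0, 0, 0, -1], [0, 0, -6.75, 0, 0, 0, -1], [0, 0, -6.75, 0, 0, 0, -1], [0, 0, -6.75, 0, 0, 0, -1], [0, 0, 0, 0, 0, 0, -1]],
])

```text
time_s: 49.1
position: [0.4323, -0.3686, 0.2701]
tcp_rot: [[-0.019, 1.0, -0.0], [1.0, 0.019, 0.001], [0.001, -0.0, -1.0]]
force: [-0.8, -0.1, -0.9]
opening: 0.138
```

```bash
python3 - <<'E'
from h import *
go(.618,-.062,.27)
E
```

```text
t 49.1 p [ 0.4323 -0.3686  0.2701] yaw 91.08 tz [-0.     0.001 -1.   ] F [-0.8 -0.1 -0.9] op 0.138 j [-51.7  24.   88.4   0.   67.7 -52.8]
tool shift cm [3.031e+01 1.914e+01 2.000e-02]
```

>>> send_rows([
  [[0, 0, 0, 0, 0, -2, -1], [0, 0, 0, 3.8, 2.6, 0, -1], [0, 0, 0, 3.8, 2.6, 0, -1], [0, 0, 0, 3.8, 2.6, 0, -1], [0, 0, 0, 3.8, 2.6, 0, -1]],
])

```text
time_s: 49.6
position: [0.5342, -0.2136, 0.2902]
tcp_rot: [[-0.015, 1.0, -0.0], [1.0, 0.015, 0.0], [0.0, -0.0, -1.0]]
force: [0.1, 0.1, -0.9]
opening: 0.134
```

>>> send_rows([
  [[0, 0, 0, 3.9, 2.6, 0, -1], [0, 0, 0, 3.9, 2.5, 0, -1], [0, 0, 0, 3.9, 2.5, 0, -1], [0, 0, 0, 3.8, 2.5, 0, -1], [0, 0, 0, 0, 0, 0, -1]],
])

```text
time_s: 50.1
position: [0.6339, -0.0527, 0.2899]
tcp_rot: [[-0.023, 1.0, 0.002], [1.0, 0.023, 0.003], [0.002, 0.002, -1.0]]
force: [-0.4, -0.5, -1.2]
opening: 0.136
```

>>> send_rows([
  [[0, 0, 0, 0, 0, 0, -1], [0, 0, 0, 0, 0, 0, -1], [0, 0, 0, 0, 0, 0, -1], [0, 0, 0, 0, 0, 0, -1], [0, 0, 0, 0, 0, 0, -1]],
])

```text
time_s: 50.6
position: [0.6314, -0.0592, 0.2905]
tcp_rot: [[-0.017, 1.0, 0.0], [1.0, 0.017, -0.0], [-0.0, 0.0, -1.0]]
force: [0.7, -0.7, -0.6]
opening: 0.137
```

```bash
python3 - <<'E'
from h import *
go(.632,-.058,.1926);balls('s18')
E
```

```text
t 50.6 p [ 0.6314 -0.0592  0.2905] yaw 90.98 tz [ 0. -0. -1.] F [ 0.7 -0.7 -0.6] op 0.137 j [-15.4  28.2  77.4  -0.   74.4 -16.4]
tool shift cm [0.12 0.06 9.79]
L 0.105 area 33 px [382.1 305.4] z 0.141 err px 0.4
R 0.105 area 27 px [250.  281.1] z 0.145 err px 0.3
```

>>> send_rows([
  [[0, 0, 0, 0, 0, 3.5, -1], [0, 0, 0, 0, 0, 3.5, -1], [0, 0, 0, 0, 0, 2.7, -1], [0, 0, 0, 0, 0, 0, -1], [0, 0, 0, 0, 0, 0, -1]],
])

```text
time_s: 51.15
position: [0.6319, -0.0584, 0.1936]
tcp_rot: [[-0.019, 1.0, -0.0], [1.0, 0.019, 0.0], [0.0, -0.0, -1.0]]
force: [-0.1, -0.5, 0.1]
opening: 0.133
```

>>> send_rows([
  [[0, 0, 0, -1.3, -0.2, 0, -1], [0, 0, 0, -1.3, -0.3, 0, -1], [0, 0, 0, -1.3, -0.3, 0, -1], [0, 0, 0, -1.2, -0.2, 0, -1], [0, 0, 0, 0, 0, 0, -1]],
])

```text
time_s: 51.65
position: [0.6226, -0.1119, 0.1939]
tcp_rot: [[-0.016, 1.0, 0.001], [1.0, 0.016, -0.001], [-0.001, 0.001, -1.0]]
force: [-1.2, -0.9, 0.2]
opening: 0.133
```

>>> send_rows([
  [[0, 0, 0, 0, 0, 0, -1], [0, 0, 0, 0, 0, 0, -1], [0, 0, 0, 0, 0, 0, -1], [0, 0, 0, 0, 0, 0, -1], [0, 0, 0, 0, 0, 0, -1]],
])

```text
time_s: 52.15
position: [0.6227, -0.1089, 0.1933]
tcp_rot: [[-0.02, 1.0, -0.0], [1.0, 0.02, 0.0], [0.0, -0.0, -1.0]]
force: [-0.6, 0.3, -1.0]
opening: 0.136
```

```bash
python3 - <<'E'
from h import *
go(.623,-.1095,.193);im=balls('s19')
cv2.imwrite('pics/l.png',cv2.resize(im[170:320,210:410],(800,600)))
E
```

```text
t 52.15 p [ 0.6227 -0.1089  0.1933] yaw 91.14 tz [-0.  0. -1.] F [-0.6  0.3 -1. ] op 0.136 j [-20.   33.9  83.7   0.   62.5 -21.2]
tool shift cm [-0.07  0.02  0.03]
L 0.105 area 33 px [382.1 305.4] z 0.141 err px 0.4
R -0.105 area 14 px [281.4 207.4] z 0.147 err px 3.8
R 0.105 area 28 px [250.1 281.1] z 0.145 err px 0.3
```

View pics/l.png

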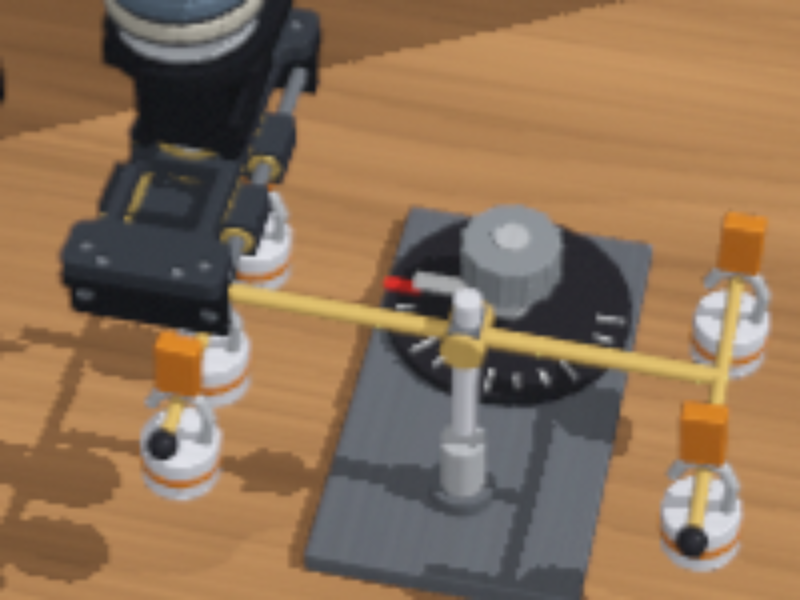

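B's body (crop (215,360)) sits clear of C (180,450) and A (265,245). The beam is level and there is no contact, so I lower it onto the right rod.

>>> send_rows([
  [[0, 0, 0, 0, 0, 1, -1], [0, 0, 0, 0, 0, 1, -1], [0, 0, 0, 0, 0, 0.6, -1], [0, 0, 0, 0, 0, 0.6, -1], [0, 0, 0, 0, 0, 0.4, -1]],
])

```text
time_s: 52.7
position: [0.6223, -0.1089, 0.1564]
tcp_rot: [[-0.019, 1.0, -0.001], [1.0, 0.019, 0.001], [0.001, -0.001, -1.0]]
force: [0.3, 1.1, 0.6]
opening: 0.136
```

>>> send_rows([
  [[0, 0, 0, 0.1, 0, 0, -1], [0, 0, 0, 0, 0, 0, -1], [0, 0, 0, 0, 0, 0, -1], [0, 0, 0, 0, 0, 0, -1], [0, 0, 0, 0, 0, 0, -1]],
])

```text
time_s: 53.2
position: [0.6227, -0.1085, 0.1576]
tcp_rot: [[-0.019, 1.0, 0.0], [1.0, 0.019, -0.0], [-0.0, 0.0, -1.0]]
force: [-0.6, -0.6, 1.4]
opening: 0.134
```

```bash
python3 - <<'E'
from h import *
st();balls('s20')
E
```

```text
t 53.2 p [ 0.6227 -0.1085  0.1576] yaw 91.1 tz [ 0. -0. -1.] F [-0.6 -0.6  1.4] op 0.134 j [-20.   36.4  85.3  -0.   58.2 -21.1]
L 0.105 area 34 px [382.3 299.3] z 0.16 err px 1.0
R 0.105 area 29 px [251.3 287.4] z 0.126 err px 0.3
```

>>> send_rows([
  [[0, 0, 0, 0, 0, 0, -0.5], [0, 0, 0, 0, 0, 0, -0.3], [0, 0, 0, 0, 0, 0, -0.3], [0, 0, 0, 0, 0, 0, -0.3], [0, 0, 0, 0, 0, 0, -0.3]],
])

```text
time_s: 53.75
position: [0.6227, -0.1082, 0.1573]
tcp_rot: [[-0.019, 1.0, 0.0], [1.0, 0.019, 0.0], [0.0, 0.0, -1.0]]
force: [-0.0, -0.2, 0.7]
opening: 0.347
```

>>> send_rows([
  [[0, 0, 0, 0, 0, -1, -0.3], [0, 0, 0, 0, 0, -3, -0.3], [0, 0, 0, 0, 0, -4, -0.3], [0, 0, 0, 0, 0, -5, -0.3], [0, 0, 0, 0, 0, -5, -0.3]],
])

```text
time_s: 54.25
position: [0.6222, -0.1081, 0.3396]
tcp_rot: [[-0.019, 1.0, -0.0], [1.0, 0.019, 0.0], [0.0, -0.0, -1.0]]
force: [0.2, -0.9, 0.8]
opening: 0.35
```

>>> send_rows([
  [[0, 0, 0, 0, -4, -2, -0.3], [0, 0, 0, -3, -4, 0, -0.3], [0, 0, 0, -4, -2.5, 0, -0.3], [0, 0, 0, -4, -2.5, 0, -0.3], [0, 0, 0, -4, 0, 0, -0.3]],
])

```text
time_s: 54.75
position: [0.4926, -0.2611, 0.3588]
tcp_rot: [[-0.018, 1.0, -0.001], [1.0, 0.018, -0.0], [-0.0, -0.001, -1.0]]
force: [1.6, -0.1, 0.1]
opening: 0.35
```

>>> send_rows([
  [[0, 0, 0, 0, 0, 0, 0], [0, 0, 0, 0, 0, 0, 0], [0, 0, 0, 0, 0, 0, 0], [0, 0, 0, 0, 0, 0, 0], [0, 0, 0, 0, 0, 0, 0]],
])

```text
time_s: 55.25
position: [0.4958, -0.2596, 0.3574]
tcp_rot: [[-0.021, 1.0, -0.0], [1.0, 0.021, 0.0], [0.0, -0.0, -1.0]]
force: [-0.1, -0.4, -0.0]
opening: 0.501
```

```bash
python3 - <<'E'
from h import *
st();im=balls('s21');
cv2.imwrite('pics/m.png',cv2.resize(im[150:340,110:470],(795,420)))
for c in('bowl','case'): print(c,[(np.round(d['location'],3),round(d['p'],2)) for d in spot_in('scene',c)][:1])
E
```

```text
t 55.25 p [ 0.4958 -0.2596  0.3574] yaw 91.2 tz [-0.  0. -1.] F [-0.1 -0.4 -0. ] op 0.501 j [-39.1  18.5  82.7   0.   78.9 -40.3]
L 0.105 area 36 px [382.6 300.1] z 0.158 err px 0.6
R 0.105 area 27 px [250.9 286.4] z 0.129 err px 0.0
bowl [(array([0.584, 0.45 , 0.028]), 0.8)]
case [(array([ 0.631, -0.419,  0.033]), 0.91)]
```

View pics/m.png

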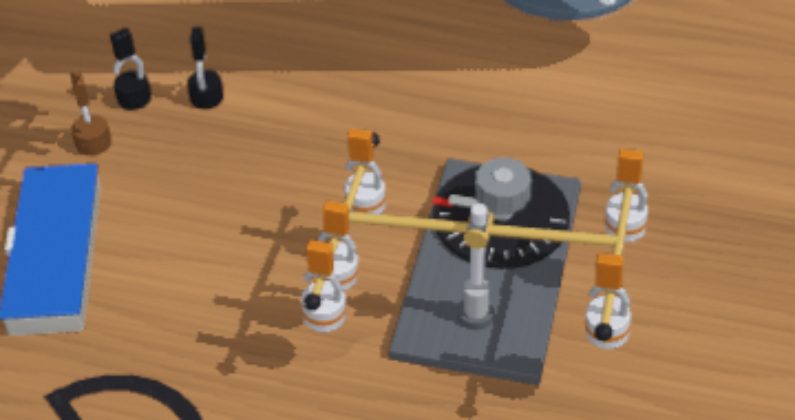

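All five hang, three on the right at crop (360,190), (338,260) and (323,300) and two on the left at (627,210) and (608,315). The pointer is on red and the look-alikes are untouched. I let everything settle, check that nothing moves, and hand in.

>>> send_rows([
  [[0, 0, 0, 0, 0, 0, 0], [0, 0, 0, 0, 0, 0, 0], [0, 0, 0, 0, 0, 0, 0], [0, 0, 0, 0, 0, 0, 0], [0, 0, 0, 0, 0, 0, 0]],
])

```text
time_s: 55.9
position: [0.4955, -0.2608, 0.3573]
tcp_rot: [[-0.019, 1.0, -0.0], [1.0, 0.019, 0.0], [0.0, -0.0, -1.0]]
force: [-0.6, -0.5, 0.1]
opening: 0.5
```

>>> send_rows([
  [[0, 0, 0, 0, 0, 0, 0], [0, 0, 0, 0, 0, 0, 0], [0, 0, 0, 0, 0, 0, 0], [0, 0, 0, 0, 0, 0, 0], [0, 0, 0, 0, 0, 0, 0]],
])

```text
time_s: 56.4
position: [0.4955, -0.2608, 0.3573]
tcp_rot: [[-0.019, 1.0, -0.0], [1.0, 0.019, -0.0], [-0.0, -0.0, -1.0]]
force: [-0.2, 1.3, -0.1]
opening: 0.5
```

```bash
python3 - <<'E'
from h import *
im=balls('s22');d=cv2.absdiff(im,cv2.imread('pics/s21.png'))[180:330,230:410].max(2);print('changed px',(d>40).sum())
bot.hand_in();print('handed in',readout.read_state()['time_s'])
E
```

```text
L 0.105 area 36 px [382.6 300.1] z 0.158 err px 0.6
R 0.105 area 29 px [251.  286.3] z 0.129 err px 0.1
changed px 2
the job is handed in; nothing more can be done
the job is handed in; nothing more can be done
```

I cranked the wheel onto the red mark and hung all five orange-banded weights, in the order right, left, right, left, right. I left the black and brown look-alikes alone and handed the job in just after 56 s; the hand-in gave no verdict.

**Last checks:**
- **Wheel:** the pointer is on the red mark, at about 3.10 rad.
- **Beam:** there are three weights on the right rod and two on the left. The rods measured z 0.129 and 0.158 m, a dip of about 0.11 rad to the right (limit 0.17).
- **Weights:** the hooks sit on the rods in the final picture. Pictures taken 1 s apart differ by only 2 pixels around the beam, so the weights hang still.
- **Bowl and pencil case:** both are within about 2 mm of where they started.
- **Robot:** the gripper is open and clear of everything.

**Disagreement:** the ball-end fit was poor (errors of about 1–5 px) for the near ball ends whenever a weight or the gripper hid them. I ignored those readings and used the far ends. No final check failed.

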